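Load the cup steriliser, close it up and start it

ROBOT

A 6-joint arm with a two-finger parallel gripper is mounted at the origin on the work surface. World frame = base frame: x ahead of the robot, y to its left, z up, the work surface at z = 0. Lengths are in m, angles in rad, forces in N, time in s.
With the tool pointing down it reaches from about 0.35 to 0.85 m from the base axis. Payload 8.1 kg.
Tool frame: the origin (TCP) lies on the centre line of the jaws, within the pads' length; the fingertips stand 14 mm ahead of it and the grasp point (between the pads) lies 5 mm behind it; z points along the fingers, y is the direction in which the jaws open and shut (so a half turn about z gives the same grasp; the last joint's range is limited). The gripper opens to 93 mm and grips with 3 to 60 N. Pads are 15 mm wide; open, the fingers measure 128 mm over their backs; the gripper's body (75 mm by 188 mm) begins 65 mm behind the grasp point.
Start: joints at [-1.336, 0.13, 1.488, -0, 1.523, -0.085], TCP at [0.189, -0.57, 0.233] pointing down, gripper open.
Joint ranges: [-2.96, 2.96], [-0.89, 2.26], [0.02, 2.5], [-1.34, 4.48], [0, 2.73], [-2.66, 2.66]. Speed limits (rad/s): [2.39, 2.39, 2.79, 3.14, 3.14, 3.14].

INTERFACE

Orientations are given as a rotation vector (axis times angle).
In Python, from plant import robot gives the robot as it stands.
- The arm moves only by the tool jog_arm, never from a script. Its argument "steps" is a list of rows, each a list of 7 numbers: the closure, from 0 (fully open) to 1 (shut), then the shift along the tool's x, y, z in m, then the turn, a rotation vector about the tool's x, y, z in rad. In form: [[jaw, tx, ty, tz, rx, ry, rz], ...]. A call has 1 to 5 rows; each row is the pose to reach, as a shift and turn from the pose measured when the call began, along the tool's axes at that moment; what a row does not reach only later rows make up. A row lasts 1/8 s, in which the tool goes at most 62.5 mm and 10.7 degrees, less where a joint would pass 70% of its speed; a pose out of reach is approached as far as the arm can. A call with a gripper value outside its range is refused whole. The fingers move at their own pace and stop on an object; "force" is the grip in N (left out, the last holds). Time passes only in rows, so rows that repeat a pose let the fingers close. It gives the time, the measured TCP pose, the force and the opening at its end, in the units of the state.
- robot.read_state(): the state, without advancing time (a new reading comes with each control period).
- robot.read_camera(name): name is "scene" or "side" or "wrist"; returns a dict with "image" (480x640x3 uint8, red, green, blue), "mtx" (3x3 intrinsics, pixels), "D" ([k1, k2, p1, p2, k3] as OpenCV has them; the pictures are not rectified), "extrinsics" (4x4, takes a point from camera to world coordinates); the wrist camera has in their place "tool_from_camera" (4x4, takes a point from camera to tool coordinates, whose origin is the TCP and whose axes are the flange's). Camera axes: x right, y down, z forward; pixel columns grow to the right and rows downward; lengths in m; the calibration is good to about 2 mm. A picture is of the moment at which its call begins: read the wrist's pose just before it. There is no depth.
- robot.close_job(): hands the job in, once; it reports no verdict.
The state is a dict: "t": time; "q": joint angles; "dq": joint speeds; "joint_torque": joint torques, N m; "tool_pos": TCP position; "orientation": TCP orientation; "force": force on the tool from outside, world axes, zero at the start; "wrist_torque": the same for the moment, N m; "opening": finger opening in m.
Only numpy, scipy, OpenCV 4.12 (cv2) and the standard library are available. Lean on these libraries where they do the work, as an engineer would, in place of code of your own. Each camera call takes 0.05 s, during which the arm holds its last target.

TASK

Put every tea cup upright on the floor of the steriliser's open drawer and push the drawer fully shut, then fold the clamp lever all the way down over the drawer front, and then press the start button fully down and let it go. Leave the teapot, the saucers and the tea carton where they are.

Things in the scene. Friction and masses are not known exactly. Their poses are not given: they have to be found in the camera images.
- cup1_centre (a point): straight white handleless tea cup, 60 mm diameter, 70 mm tall, wall 4 mm, 0.19 kg, open end up (own +z); this point is its centre, half-way up (35 mm above its underside). There are 3 to 5 cups; absent ones have no pose
- cup2_centre (a point): straight white handleless tea cup, 60 mm diameter, 70 mm tall, wall 4 mm, 0.19 kg, open end up (own +z); this point is its centre, half-way up (35 mm above its underside). There are 3 to 5 cups; absent ones have no pose
- cup3_centre (a point): straight white handleless tea cup, 60 mm diameter, 70 mm tall, wall 4 mm, 0.19 kg, open end up (own +z); this point is its centre, half-way up (35 mm above its underside). There are 3 to 5 cups; absent ones have no pose
- cup4_centre (a point): straight white handleless tea cup, 60 mm diameter, 70 mm tall, wall 4 mm, 0.19 kg, open end up (own +z); this point is its centre, half-way up (35 mm above its underside). There are 3 to 5 cups; absent ones have no pose
- cup5_centre (a point): straight white handleless tea cup, 60 mm diameter, 70 mm tall, wall 4 mm, 0.19 kg, open end up (own +z); this point is its centre, half-way up (35 mm above its underside). There are 3 to 5 cups; absent ones have no pose
- tray: flat dark slate tray, 270 mm (x) by 240 mm (y), 8 mm thick, fixed, on which the cups start; origin at the centre of its underside
- steriliser: low steel cup steriliser with one drawer, fixed: 240 mm deep (own x), 340 mm wide (own y), 135 mm high; origin at the centre of its underside; its drawer front looks along its own -x, roughly towards the robot. The top slab is 30 mm thick, leaving 105 mm under it; it carries the clamp and the button at the front edge
- drawer (a joint): travel of the steriliser's drawer, m: 0 shut, up to 0.2 open (slid out along the steriliser's own -x). Friction about 2 N; it stays where it is left
- drawer_floor (a point): centre of the drawer's inner floor, on its surface (18 mm above the counter); axes as the steriliser. The inside is 170 mm (x) by 290 mm (y); side and rear walls stand 40 mm above the floor and are 6 mm thick; the front panel is 12 mm thick
- drawer_face (a point): point on the flat outer face of the drawer's front panel, 30 mm to the +y side of mid-width, 60 mm above the counter; the face looks along the steriliser's -x, is 336 mm wide and reaches from 8 to 100 mm above the counter. Push here to shut the drawer
- clamp (a joint): angle of the hold-down clamp lever, rad: 0 folded down level towards the robot with its hook over the drawer front, 1.57 standing upright, 1.9 leaning back. Stiff hinge (about 0.12 N m), it stays where it is left
- clamp_hinge (a point): clamp lever's hinge, 15 mm above the steriliser's top, 55 mm behind its front face, 125 mm to the -y side of its middle; the axis is the steriliser's y. This point's axes turn with the lever: own -x runs along the lever, own +z is its back when upright and its upper side when folded. The lever is 130 mm long, 20 wide, 8 thick; a 50 mm hook stands out of its own -z side, 77 mm from the hinge
- clamp_tip (a point): the black end of the clamp lever: point on the middle line of the clamp lever, 120 mm from the hinge, near its free end
- start (a joint): travel of the round start button, m: 0 released, 0.008 fully pressed; pressed downward, spring return, 6 N at the bottom
- start_top (a point): centre of the start button's top face (36 mm across, white, in a black housing on the steriliser's top 42 mm behind its front face and 20 mm to the -y side of its middle, between the clamp and the vent grille)
- teapot: white teapot, 136 mm across, 120 mm tall, a bystander; origin at the centre of its underside
- saucers: stack of white saucers, 140 mm across, 54 mm high, a bystander; origin at the centre of its underside
- tea_carton: white tea carton, 78 mm square, 115 mm tall, a bystander; origin at the centre of its underside
Not all that is in view belongs to the job. Leave any black or purple look-alike of the part that bears cup5_centre alone.

How it is judged:
By the outcome, as a careful person would: the job done as asked, in the order asked, and still so for the second after the job is handed in, with the robot touching nothing.
Of cup1, cup2, cup3, cup4, cup5 only 3 to 5 are there at a start; the rules pass over those that are not, and their reading is None.
At some moment in a run one of cup1, cup2, cup3, cup4, cup5 may be knocked a few centimetres aside while the robot is not near it.
It also fails if it takes over 210 s, if anything falls off the work surface, if the arm or the gripper's body presses on something with over 40 N, if the wrist force passes 120 N, or if a joint passes its speed limit or range.

## Working session

There is one attempt and no reset: what is moved stays moved. The work goes in short steps, Python scripts to look and compute and a tool call to move; the robot and the scene stay as the last step left them, time stands still between calls to the robot, and variables do not carry over. Pictures are saved under pics/ and viewed, and the job is handed in when it is done.

Besides the shell and the picture viewer there is one more tool, called after "Emit:" as name(argument=value, ...), one argument or row to a line, values as JSON. jog_arm: Moves the arm, as the interface text tells. Its arguments: {"type":"object","properties":{"steps":{"type":"array"},"force":{"type":"number"}},"required":["steps"]}

```bash
ls; mkdir -p pics
python3 - <<'E'
from plant import robot
import cv2
s=robot.read_state();print(s)
for n in ("scene","side","wrist"):
    c=robot.read_camera(n);cv2.imwrite(f"pics/{n}0.png",c["image"][:,:,::-1])
    print(n,c["mtx"].tolist(),c["D"],c.get("extrinsics",c.get("tool_from_camera")))
E
```

```text
pics
{'t': 0.0, 'q': array([-1.33640596e+00,  1.31145249e-01,  1.48926244e+00, -1.21105664e-05,
        1.52296255e+00, -8.54266721e-02]), 'dq': array([ 1.64497237e-04,  2.40024988e-03, -6.12030606e-04, -9.09346199e-06,
        3.97249291e-04, -9.74199548e-04]), 'joint_torque': array([-1.12780352e-03, -5.59846258e+01, -4.91758525e+01,  7.65344454e-02,
        3.55972617e-02, -1.82767712e-04]), 'tool_pos': array([ 0.18851527, -0.56906301,  0.23160615]), 'orientation': array([-3.09976244e+00, -4.99947987e-01,  2.26598241e-04]), 'force': array([ 0.42922286, -0.11963441, -0.74984138]), 'wrist_torque': array([ 0.0288542 , -0.03205544,  0.01109226]), 'opening': 0.0929221195673619}
scene [[442.45553434178356, 0.0, 317.41168791898446], [0.0, 442.45553434178356, 234.14404701914725], [0.0, 0.0, 1.0]] [-0.09155212  0.          0.          0.          0.        ] [[-0.73475984  0.41239627 -0.53856968  1.18568396]
 [ 0.67817079  0.46365896 -0.57017958  0.69526948]
 [ 0.01457272 -0.78418728 -0.62035308  0.84844108]
 [ 0.          0.          0.          1.        ]]
side [[480.80744041183647, 0.0, 325.9100917428343], [0.0, 480.80744041183647, 236.50823823689865], [0.0, 0.0, 1.0]] [-0.07417661  0.          0.          0.          0.        ] [[ 0.99229967 -0.08317933  0.09177454  0.42199329]
 [-0.12243012 -0.54641983  0.82851447 -1.13725369]
 [-0.01876785 -0.83337061 -0.55239587  0.89305246]
 [ 0.          0.          0.          1.        ]]
wrist [[378.5913708843728, 0.0, 317.97255033537954], [0.0, 378.5913708843728, 241.0980562918402], [0.0, 0.0, 1.0]] [-0.04475412  0.          0.          0.          0.        ] [[ 3.96400289e-04 -9.62964719e-01 -2.69627135e-01  7.51729307e-02]
 [ 9.99999914e-01  4.14073527e-04 -8.67102363e-06 -2.41368755e-04]
 [ 1.19995349e-04 -2.69627109e-01  9.62964801e-01 -1.53049001e-01]
 [ 0.00000000e+00  0.00000000e+00  0.00000000e+00  1.00000000e+00]]
```

View pics/scene0.png

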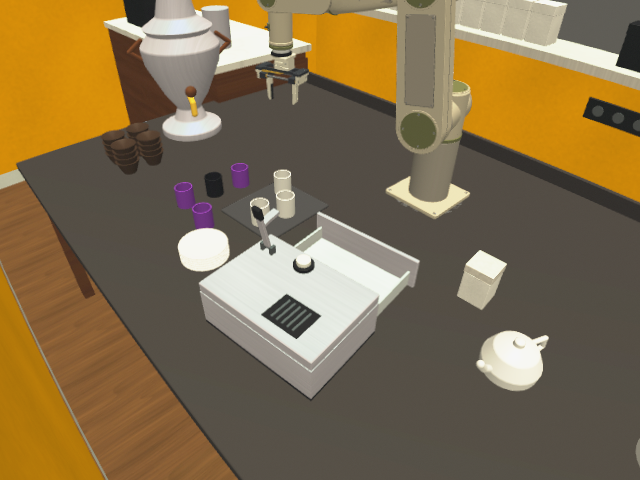

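View pics/side0.png

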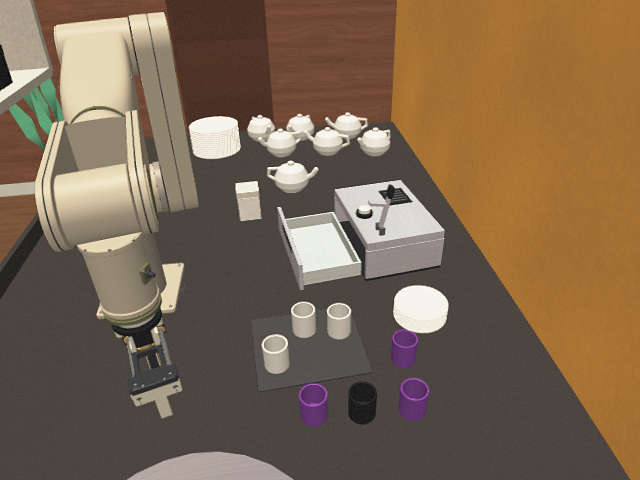

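View pics/wrist0.png

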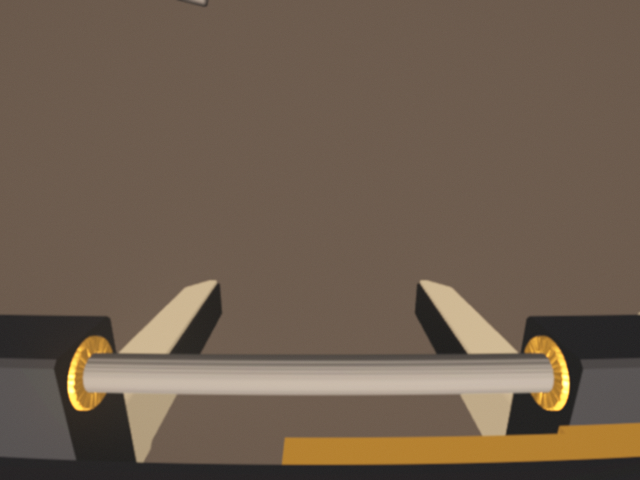

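Three white cups on the tray (side view at about (303,319), (339,320), (275,353)). The drawer is open and the lever upright. I'll zoom in to pick the landmarks.

```bash
cat > h.py <<'E'
import numpy as np,cv2
from plant import robot
def ray(c,px,T=None):
    T=c["extrinsics"] if T is None else T
    p=cv2.undistortPoints(np.array(px,float).reshape(-1,1,2),c["mtx"],c["D"]).reshape(-1,2)
    d=np.c_[p,np.ones(len(p))]@T[:3,:3].T
    return T[:3,3],d
def onz(c,px,z,T=None):
    o,d=ray(c,px,T); return o+d*((z-o[2])/d[:,2:3])
def proj(c,P,T=None):
    T=c["extrinsics"] if T is None else T
    W=np.linalg.inv(T); return cv2.projectPoints(np.array(P,float).reshape(-1,3),cv2.Rodrigues(W[:3,:3])[0],W[:3,3],c["mtx"],c["D"])[0].reshape(-1,2)
def tri(c1,p1,c2,p2):
    o1,d1=ray(c1,[p1]);o2,d2=ray(c2,[p2]);d1=d1[0];d2=d2[0]
    A=np.c_[d1,-d2];s=np.linalg.lstsq(A,o2-o1,rcond=None)[0]
    a=o1+s[0]*d1;b=o2+s[1]*d2;return (a+b)/2,np.linalg.norm(a-b)
def wristT(c):
    s=robot.read_state();T=np.eye(4);T[:3,:3]=cv2.Rodrigues(s["orientation"])[0];T[:3,3]=s["tool_pos"]
    return T@c["tool_from_camera"]
def crop(im,x0,y0,x1,y1,k,name):
    cv2.imwrite(name,cv2.resize(im[y0:y1,x0:x1,::-1],None,fx=k,fy=k,interpolation=cv2.INTER_CUBIC))
E
python3 - <<'E'
from h import *
a=robot.read_camera("scene")["image"];b=robot.read_camera("side")["image"]
crop(a,180,150,430,400,3,"pics/sc1.png") if 0 else crop(a,195,160,425,400,2.5,"pics/sc1.png")
crop(b,240,170,455,390,2.7,"pics/si1.png")
E
```

```text
(no output)
```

View pics/sc1.png

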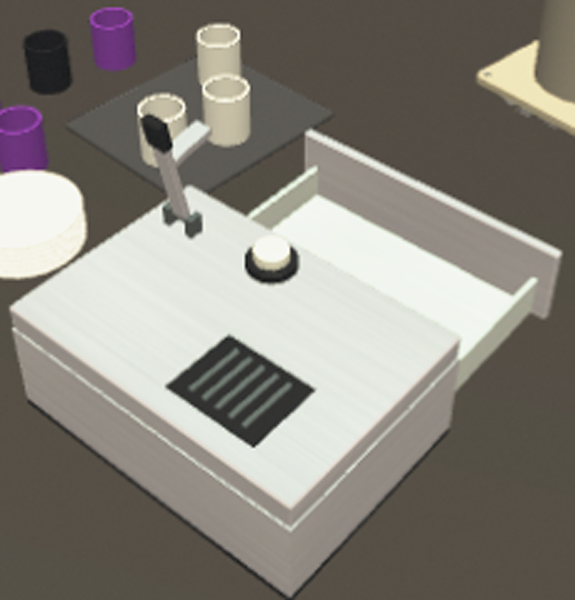

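View pics/si1.png

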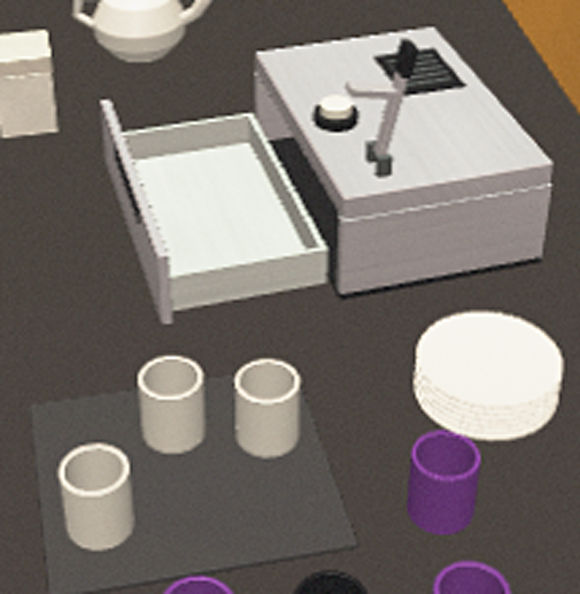

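Run:
```python
from h import *
a=robot.read_camera("scene");b=robot.read_camera("side")
S=lambda p:(np.array(p)/2.5+[195,160]); D=lambda p:(np.array(p)/2.7+[240,170])
pts={"F-":((195,188),(343,200)),"F+":((460,342),(256,53)),"B-":((11,308),(551,163)),"B+":((290,510),(435,28)),
"drTop-":((308,131),(106,102)[:0] or (167,285)),"drTop+":((560,253),(106,102)),"btn":((271,246),(335,103)),"tip":((155,130),(406,52))}
for k,(p,q) in pts.items():
    P,e=tri(a,S(p),b,D(q));print(k,P.round(4),round(e,4))
    if k[0] in"FB" and len(k)==2: print("   ",onz(a,[S(p)],.135)[0].round(4),onz(b,[D(q)],.135)[0].round(4))
# cups
for c,n in((a,"scene"),(b,"side")):
    h=cv2.cvtColor(c["image"],cv2.COLOR_RGB2HSV)
    m=((h[...,2]>120)&(h[...,1]<70)).astype(np.uint8)
    k,l,st,ce=cv2.connectedComponentsWithStats(m)
    for i in range(1,k):
        x,y,w,hh,ar=st[i]
        if 200<ar<1500 and w<60: print(n,st[i],ce[i].round(1),onz(c,[(x+(w-1)/2,y+(hh-1)/2)],.043)[0].round(4))
```

```text
F- [ 0.6549 -0.0415  0.1278] 0.0094
    [ 0.6552 -0.0336  0.135 ] [ 0.6564 -0.0553  0.135 ]
F+ [0.6127 0.2911 0.1285] 0.0031
    [0.6161 0.2949 0.135 ] [0.6122 0.2771 0.135 ]
B- [ 0.8908 -0.0123  0.1306] 0.0056
    [ 0.8901 -0.0069  0.135 ] [ 0.8907 -0.0199  0.135 ]
B+ [0.8476 0.3212 0.1302] 0.0076
    [0.8461 0.3246 0.135 ] [0.8478 0.3089 0.135 ]
drTop- [ 0.459  -0.0871  0.0786] 0.0236
drTop+ [0.4191 0.2594 0.0956] 0.0093
btn [0.6758 0.1056 0.1575] 0.0053
tip [0.7297 0.0107 0.2669] 0.003
scene [292  73  17  32 206] [297.3  86.8] [-0.2603 -0.9852  0.043 ]
scene [  0 169  25  20 291] [ 10.4 178.3] [ 1.095  -1.0226  0.043 ]
side [357 127  34  29 696] [374.7 141.3] [0.8752 0.8894 0.043 ]
side [267 160  52  33 985] [290.9 176.1] [0.4853 0.5892 0.043 ]
side [235 181  27  40 867] [248.  200.2] [0.3117 0.4159 0.043 ]
side [160 263  24  50 822] [170.9 286. ] [ 0.1029 -0.0541  0.043 ]
side [291 301  25  37 789] [303.3 319.1] [ 0.4588 -0.2314  0.043 ]
side [327 303  25  37 794] [338.6 320.5] [ 0.5486 -0.2517  0.043 ]
side [151 318  19  46 217] [159.2 338.6] [ 0.1031 -0.2601  0.043 ]
side [261 334  29  40 922] [275.4 353.2] [ 0.3835 -0.3395  0.043 ]
side [130 379  52  39 772] [158.7 397.2] [ 0.1202 -0.4356  0.043 ]
```

```bash
cat >> h.py <<'E'
from scipy.spatial.transform import Rotation as Rn
def down(yaw): # tool x at world yaw, z down
    c,s=np.cos(yaw),np.sin(yaw); return np.array([[c,s,0],[s,-c,0],[0,0,-1.]])
def go(p,yaw=None,R=None):
    s=robot.read_state();R0=Rn.from_rotvec(s["orientation"]).as_matrix()
    if R is None: R=down(yaw)
    print("at",s["t"].__round__(2),s["tool_pos"].round(4),"open",round(s["opening"],4),"F",s["force"].round(1),"-> shift",(R0.T@(np.array(p)-s["tool_pos"])).round(4),"turn",Rn.from_matrix(R0.T@R).as_rotvec().round(4))
E
python3 -c "
from h import *
go([.48,-.28,.30],.127)"
```

```text
at 0.35 [ 0.1886 -0.5695  0.2324] open 0.093 F [0.6 0.2 1. ] -> shift [ 0.3676 -0.1832 -0.0675] turn [-0.0004 -0.      0.1928]
```

Emit:
jog_arm(
  steps=[
    [0,0.06,-0.03,-0.03,0,0,0.05],
    [0,0.12,-0.06,-0.06,0,0,0.12],
    [0,0.17,-0.085,-0.068,0,0,0.193],
    [0,0.22,-0.11,-0.068,0,0,0.193],
    [0,0.27,-0.135,-0.068,0,0,0.193],
  ],
)

```text
t: 0.98
tool_pos: [0.4025, -0.3564, 0.3012]
orientation: [3.135, 0.198, 0.001]
force: [0.6, -0.0, 0.1]
opening: 0.0929
```

```bash
python3 -c "
from h import *
go([.48,-.28,.30],.127)"
```

```text
at 0.97 [ 0.4025 -0.3564  0.3012] open 0.0929 F [ 0.6 -0.   0.1] -> shift [ 0.0865 -0.066   0.0012] turn [ 0.0008 -0.0009 -0.0006]
```

Emit:
jog_arm(
  steps=[
    [0,0.05,-0.035,0,0,0,0],
    [0,0.086,-0.066,0.001,0,0,0],
    [0,0.086,-0.066,0.001,0,0,0],
  ],
)

```text
t: 1.35
tool_pos: [0.4813, -0.2773, 0.3001]
orientation: [3.135, 0.206, 0.002]
force: [-0.4, -0.9, -0.6]
opening: 0.0928
```

```bash
python3 -c "
from h import *
T=None
c=robot.read_camera('wrist')
cv2.imwrite('pics/w1.png',c['image'][:,:,::-1])
import pickle;pickle.dump((c,wristT(c)),open('w1.pkl','wb'))
"
```

```text
(no output)
```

View pics/w1.png

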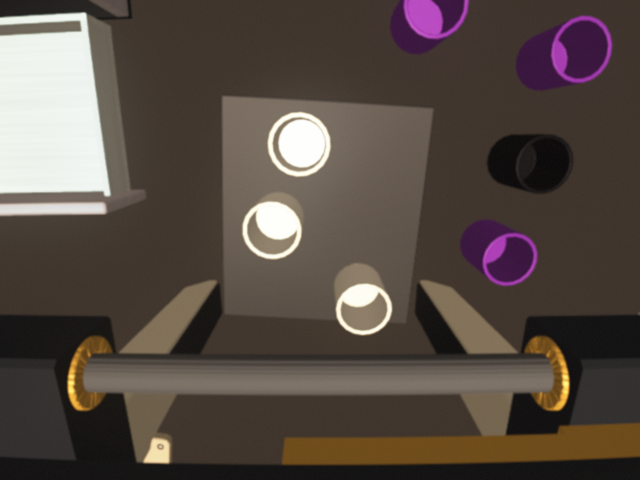

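The wrist view shows three rims, at (299,144), (272,229) and (363,308). I'll fit circles and cast them onto z=0.078.

```bash
cat >> h.py <<'E'
def rims(c,T,z=.078,show=False):
    # outer hull of bright ring blobs, back-projected to rim plane, circle of 60mm
    g=c["image"].min(axis=2); m=(g>150).astype(np.uint8)
    cs,_=cv2.findContours(m,cv2.RETR_EXTERNAL,cv2.CHAIN_APPROX_NONE)
    out=[]
    for k in cs:
        if cv2.contourArea(k)<500: continue
        P=onz(c,k.reshape(-1,2),z,T)[:,:2].astype(np.float32)
        ctr,r=cv2.minEnclosingCircle(P)
        if .024<r<.04: out.append((*np.round(ctr,4),round(r,4),k.reshape(-1,2).mean(0).round(0)))
    return out
E
python3 - <<'E'
from h import *;import pickle
c,T=pickle.load(open('w1.pkl','rb'))
for r in rims(c,T):print(r)
g=c["image"].min(axis=2);cv2.imwrite("pics/m1.png",(g>150)*255)
b=robot.read_camera("side")
for p in [(261+14,334+19.5)]:print(proj(b,[[.3835,-.3395,.043]]))
E
```

```text
(np.float64(0.3809), np.float64(-0.3417), 0.0305, array([363., 309.]))
(np.float64(0.4559), np.float64(-0.2339), 0.0304, array([272., 230.]))
(np.float64(0.5439), np.float64(-0.2517), 0.0305, array([299., 144.]))
[[275.02169712 353.51073532]][ WARN:0@0.454] global loadsave.cpp:1063 imwrite_ Unsupported depth image for selected encoder is fallbacked to CV_8U.
```

View pics/m1.png

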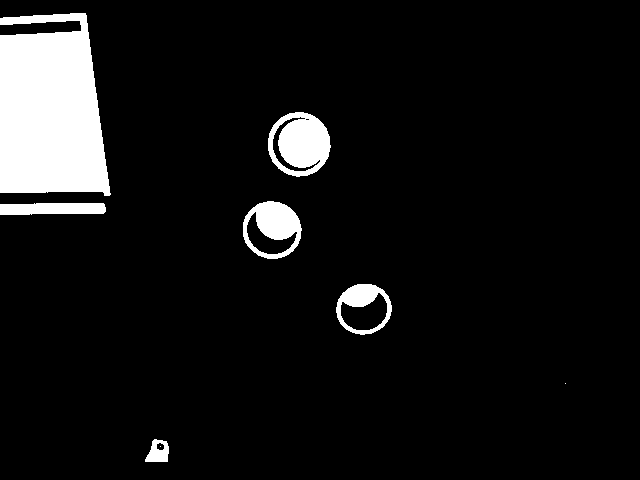

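```bash
python3 -c "
from h import *
go([.55,.09,.34],.127)"
```

```text
at 1.45 [ 0.4794 -0.2799  0.3002] open 0.093 F [ 0.3  0.5 -0.4] -> shift [ 0.1171 -0.3579 -0.0402] turn [ 0.001  -0.0003  0.0008]
```

Emit:
jog_arm(
  steps=[
    [0,0.02,-0.06,-0.04,0,0,0],
    [0,0.04,-0.115,-0.04,0,0,0],
    [0,0.06,-0.175,-0.04,0,0,0],
    [0,0.08,-0.23,-0.04,0,0,0],
    [0,0.1,-0.29,-0.04,0,0,0],
  ],
)

```text
t: 2.08
tool_pos: [0.5409, 0.0162, 0.3402]
orientation: [3.134, 0.196, 0.002]
force: [1.4, -0.9, -0.4]
opening: 0.0929
```

Emit:
jog_arm(
  steps=[
    [0,0.015,-0.06,0,0,0,0],
    [0,0.015,-0.068,0,0,0,0],
    [0,0.015,-0.068,0,0,0,0],
  ],
)

```text
t: 2.45
tool_pos: [0.5472, 0.0844, 0.3401]
orientation: [3.133, 0.196, 0.002]
force: [0.4, -0.2, -0.4]
opening: 0.0929
```

```bash
python3 -c "
from h import *
go([.55,.09,.34],.127)
c=robot.read_camera('wrist')
cv2.imwrite('pics/w2.png',c['image'][:,:,::-1])
import pickle;pickle.dump((c,wristT(c)),open('w2.pkl','wb'))
"
```

```text
at 2.45 [0.5472 0.0844 0.3401] open 0.0929 F [ 0.4 -0.2 -0.4] -> shift [ 0.0034 -0.0052  0.0001] turn [ 0.0024 -0.0008 -0.0023]
```

View pics/w2.png

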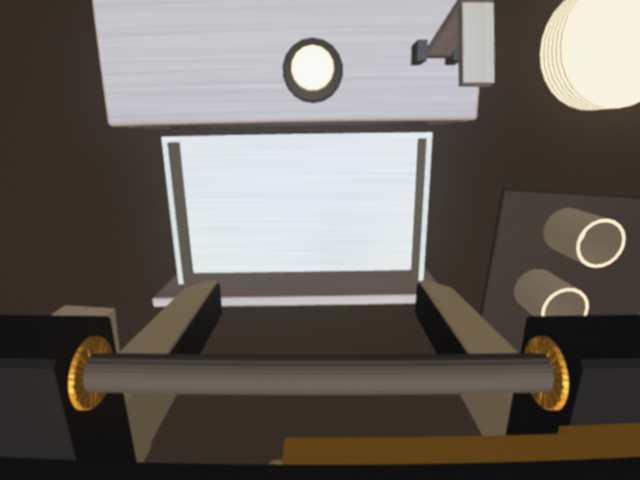

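Run:
```python
from h import *;import pickle
c,T=pickle.load(open('w2.pkl','rb'))
f=onz(c,[(109,125),(478,121)],.135,T);print("front edge",f.round(4),np.linalg.norm(f[0]-f[1]))
yv=(f[0]-f[1]);yv/=np.linalg.norm(yv);yaw=np.arctan2(-yv[0],yv[1]);print("yaw",yaw)
m=f.mean(0);xv=np.array([np.cos(yaw),np.sin(yaw),0]);yv=np.array([-np.sin(yaw),np.cos(yaw),0])
loc=lambda P:np.c_[(P-m)@xv,(P-m)@yv].round(4)
print("panel top outer?",loc(onz(c,[(154,304),(417,302),(157,297),(417,295)],.100,T)))
print("floor front",loc(onz(c,[(194,273),(411,270)],.018,T)))
print("rear wall top",loc(onz(c,[(162,137),(432,133)],.058,T)))
for z in(.15,.155,.16,.165):print("btn",z,loc(onz(c,[(313,68)],z,T)))
print("m",m)
```

```text
front edge [[ 0.609   0.2849  0.135 ]
 [ 0.6537 -0.0507  0.135 ]] 0.33849226416263106
yaw 0.1324839895185655
panel top outer? [[-0.1952  0.1658]
 [-0.1952 -0.1337]
 [-0.1865  0.1612]
 [-0.1866 -0.1332]]
floor front [[-0.1881  0.1446]
 [-0.1865 -0.1459]]
rear wall top [[-0.0115  0.1516]
 [-0.0102 -0.1501]]
btn 0.15 [[ 0.0429 -0.0191]]
btn 0.155 [[ 0.0421 -0.0191]]
btn 0.16 [[ 0.0413 -0.0192]]
btn 0.165 [[ 0.0405 -0.0192]]
m [0.63131535 0.11710353 0.135     ]
```

```bash
cat >> h.py <<'E'
YAW=.1325; M=np.array([.6313,.1171,0])
XV=np.array([np.cos(YAW),np.sin(YAW),0]);YV=np.array([-np.sin(YAW),np.cos(YAW),0])
def L(x,y,z): return M+x*XV+y*YV+np.array([0,0,z])
def look(name,z=.078):
    c=robot.read_camera('wrist');T=wristT(c);cv2.imwrite(f'pics/{name}.png',c['image'][:,:,::-1])
    for r in rims(c,T,z):print([float(v) for v in r[:3]],r[3])
    return c,T
E
python3 -c "
from h import *
for y in(.108,.014,-.08):print(L(-.105,y,.078))
go([.456,-.234,.25],YAW)"
```

```text
[0.51295219 0.21028152 0.078     ]
[0.52537078 0.11710546 0.078     ]
[0.53778937 0.0239294  0.078     ]
at 2.5 [0.5473 0.0837 0.3402] open 0.0931 F [-0.2 -0.  -0.4] -> shift [-0.1298  0.3039  0.0908] turn [ 0.0025 -0.001  -0.0091]
```

Emit:
jog_arm(
  steps=[
    [0,-0.025,0.055,0.01,0.0025,-0.001,-0.009],
    [0,-0.05,0.11,0.03,0.0025,-0.001,-0.009],
    [0,-0.075,0.165,0.05,0.0025,-0.001,-0.009],
    [0,-0.1,0.22,0.07,0.0025,-0.001,-0.009],
    [0,-0.12,0.275,0.09,0.0025,-0.001,-0.009],
  ],
)

```text
t: 3.12
tool_pos: [0.4609, -0.2051, 0.2516]
orientation: [3.134, 0.203, 0.001]
force: [1.7, -1.3, 0.4]
opening: 0.093
```

Emit:
jog_arm(
  steps=[
    [0,-0.015,0.035,0,0,0,0],
    [0,-0.015,0.035,0,0,0,0],
  ],
)

```text
t: 3.38
tool_pos: [0.448, -0.2461, 0.2514]
orientation: [3.134, 0.191, -0.0]
force: [0.8, 0.4, -1.1]
opening: 0.0931
```

```bash
python3 -c "
from h import *
look('w3')
go([.456,-.234,.067],YAW)"
```

```text
[0.3833, -0.3383, 0.0305] [400. 303.]
[0.458, -0.2305, 0.0304] [304. 211.]
[0.5463, -0.248, 0.0303] [337. 108.]
at 3.42 [ 0.4489 -0.2445  0.2517] open 0.0927 F [ 0.2  0.2 -0.4] -> shift [ 0.0083 -0.0098  0.1846] turn [ 0.0013 -0.0004 -0.0091]
```

View pics/w3.png

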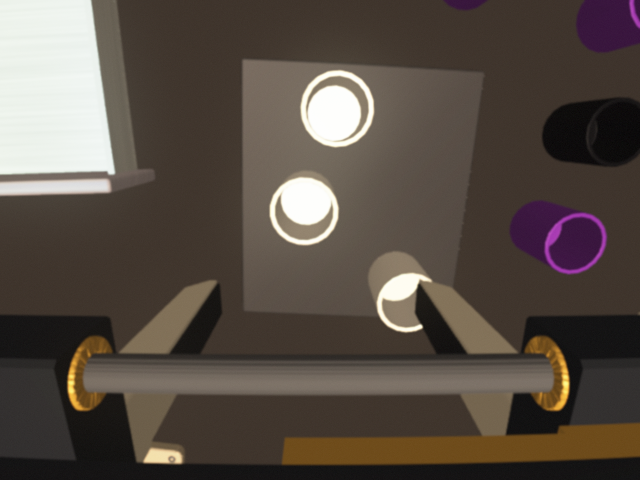

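Emit:
jog_arm(
  steps=[
    [0,0.009,-0.011,0.04,0.001,0,-0.009],
    [0,0.009,-0.011,0.09,0.001,0,-0.009],
    [0,0.009,-0.011,0.14,0.001,0,-0.009],
    [0,0.009,-0.011,0.185,0.001,0,-0.009],
    [0,0.009,-0.011,0.185,0.001,0,-0.009],
  ],
)

```text
t: 4.05
tool_pos: [0.4536, -0.2305, 0.0632]
orientation: [-3.13, -0.208, 0.009]
force: [0.5, 0.5, -0.2]
opening: 0.093
```

Emit:
jog_arm(
  steps=[
    [1,0,0,0,0,0,0],
    [1,0,0,0,0,0,0],
    [1,0,0,0,0,0,0],
    [1,0,0,0,0,0,0],
  ],
  force=20,
)

```text
t: 4.55
tool_pos: [0.4544, -0.2312, 0.0645]
orientation: [-3.132, -0.208, 0.006]
force: [-0.9, 0.3, 5.2]
opening: 0.0592
```

Emit:
jog_arm(
  steps=[
    [1,0,0,-0.03,0,0,0],
    [1,0,0,-0.07,0,0,0],
    [1,0,0,-0.11,0,0,0],
    [1,0,0,-0.145,0,0,0],
    [1,0,0,-0.145,0,0,0],
  ],
)

```text
t: 5.18
tool_pos: [0.4567, -0.2326, 0.2129]
orientation: [3.134, 0.208, 0.002]
force: [-0.4, -0.5, -1.9]
opening: 0.059
```

```bash
python3 -c "
from h import *
go(L(-.105,.108,.21),YAW)"
```

```text
at 5.17 [ 0.4567 -0.2326  0.2129] open 0.059 F [-0.4 -0.5 -1.9] -> shift [ 0.1143 -0.4316  0.0026] turn [ 0.0009 -0.0011  0.    ]
```

Emit:
jog_arm(
  steps=[
    [1,0.015,-0.05,0,0,0,0],
    [1,0.03,-0.11,0,0,0,0],
    [1,0.045,-0.17,0,0,0,0],
    [1,0.06,-0.23,0,0,0,0],
    [1,0.076,-0.29,0,0,0,0],
  ],
)

```text
t: 5.8
tool_pos: [0.4927, 0.0668, 0.2106]
orientation: [3.134, 0.208, -0.002]
force: [1.1, -0.6, -0.9]
opening: 0.0593
```

Emit:
jog_arm(
  steps=[
    [1,0.02,-0.06,0,0,0,0],
    [1,0.038,-0.12,0,0,0,0],
    [1,0.038,-0.142,0,0,0,0],
    [1,0.038,-0.142,0,0,0,0],
  ],
)

```text
t: 6.3
tool_pos: [0.5102, 0.2141, 0.2079]
orientation: [3.133, 0.212, -0.007]
force: [0.3, 0.5, -1.1]
opening: 0.0588
```

```bash
python3 -c "
from h import *
look('w4')
go(L(-.105,.108,.0755),YAW)"
```

```text
at 6.35 [0.5105 0.2127 0.2083] open 0.0588 F [-0.4 -0.2 -1.7] -> shift [0.0027 0.0026 0.1328] turn [0.0016 0.0044 0.0016]
```

View pics/w4.png

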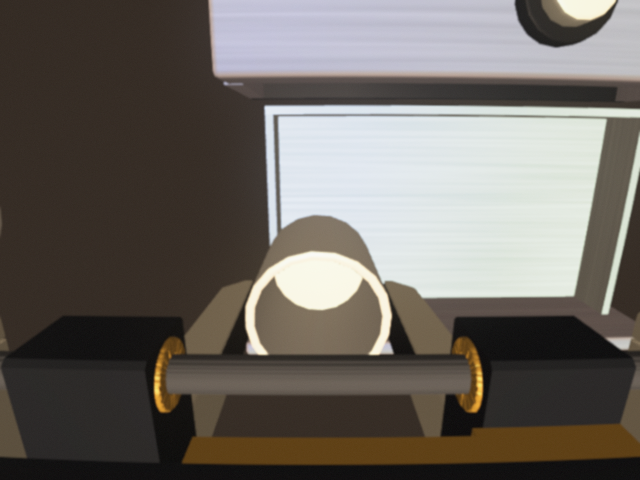

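Emit:
jog_arm(
  steps=[
    [1,0.003,0.003,0.03,0.0015,0.004,0.0015],
    [1,0.003,0.003,0.07,0.0015,0.004,0.0015],
    [1,0.003,0.003,0.1,0.0015,0.004,0.0015],
    [1,0.003,0.003,0.12,0.0015,0.004,0.0015],
    [1,0.003,0.003,0.12,0.0015,0.004,0.0015],
  ],
)

```text
t: 6.98
tool_pos: [0.512, 0.2086, 0.0863]
orientation: [3.134, 0.206, -0.006]
force: [-0.4, 0.4, -1.6]
opening: 0.0591
```

```bash
python3 -c "
from h import *
go(L(-.105,.108,.0755),YAW)"
```

```text
at 6.97 [0.512  0.2086 0.0863] open 0.0591 F [-0.4  0.4 -1.6] -> shift [ 0.0012 -0.0015  0.0108] turn [ 0.0009  0.0041 -0.0009]
```

Emit:
jog_arm(
  steps=[
    [1,0,0,0.005,0.001,0.004,0],
    [1,0,0,0.009,0.001,0.004,0],
    [1,0,0,0.011,0.001,0.004,0],
    [1,0,0,0.011,0.001,0.004,0],
  ],
)

```text
t: 7.48
tool_pos: [0.5121, 0.2087, 0.0755]
orientation: [-3.135, -0.207, -0.0]
force: [-0.1, 1.1, -1.6]
opening: 0.0592
```

Emit:
jog_arm(
  steps=[
    [1,0,0,0.002,0,0,0],
    [1,0,0,0.0025,0,0,0],
  ],
)

```text
t: 7.72
tool_pos: [0.5132, 0.2089, 0.0745]
orientation: [-3.134, -0.207, -0.004]
force: [-1.4, -2.1, 8.2]
opening: 0.059
```

Emit:
jog_arm(
  steps=[
    [0.14,0,0,-0.001,0,0,0],
    [0.14,0,0,-0.001,0,0,0],
    [0.14,0,0,-0.001,0,0,0],
  ],
)

```text
t: 8.1
tool_pos: [0.5131, 0.2089, 0.0755]
orientation: [-3.134, -0.207, -0.004]
force: [0.5, 0.1, -0.8]
opening: 0.0791
```

Emit:
jog_arm(
  steps=[
    [0.14,0,0,-0.03,0,0,0],
    [0.14,0,0,-0.07,0,0,0],
    [0.14,0,0,-0.12,0,0,0],
    [0.14,0,0,-0.17,0,0,0],
    [0.14,0,0,-0.19,0,0,0],
  ],
)

```text
t: 8.72
tool_pos: [0.514, 0.2092, 0.2692]
orientation: [-3.133, -0.207, -0.012]
force: [-0.5, 0.2, -0.5]
opening: 0.0798
```

```bash
python3 -c "
from h import *
look('w5',.088)
go([.51,-.26,.25],YAW)"
```

```text
at 8.78 [0.5143 0.2093 0.2704] open 0.0802 F [0.6 0.9 2.5] -> shift [-0.0662  0.4647  0.0193] turn [-0.0013 -0.0088 -0.0006]
```

View pics/w5.png

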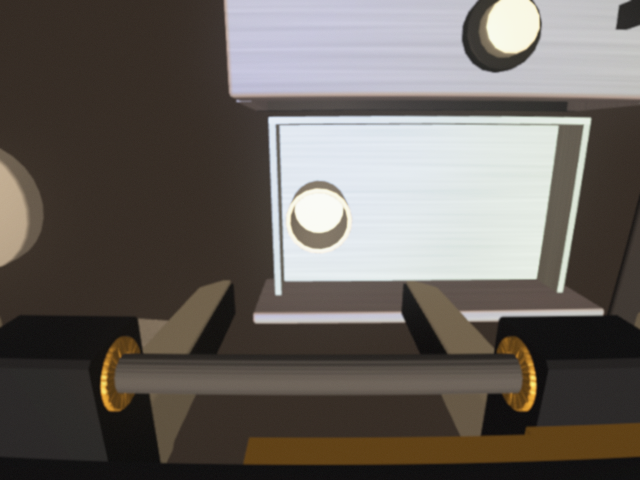

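Cup 1 stands upright in the drawer, rim at (318,219). On to the next: c2, near (0.546,-0.25).

Emit:
jog_arm(
  steps=[
    [0,-0.01,0.06,0.01,0,0,0],
    [0,-0.02,0.12,0.01,0,0,0],
    [0,-0.03,0.18,0.01,0,0,0],
    [0,-0.04,0.24,0.015,0,0,0],
    [0,-0.045,0.3,0.019,0,0,0],
  ],
)

```text
t: 9.4
tool_pos: [0.5081, -0.0955, 0.2483]
orientation: [-3.132, -0.207, -0.01]
force: [0.8, -0.0, -0.1]
opening: 0.093
```

Emit:
jog_arm(
  steps=[
    [0,-0.01,0.06,0,0,0,0],
    [0,-0.02,0.12,0,0,0,0],
    [0,-0.02,0.16,0,0,0,0],
    [0,-0.02,0.16,0,0,0,0],
  ],
)

```text
t: 9.9
tool_pos: [0.5081, -0.259, 0.2449]
orientation: [-3.131, -0.201, -0.005]
force: [-0.8, 0.3, -0.2]
opening: 0.0928
```

```bash
python3 -c "
from h import *
look('w6',.078)
go([.546,-.249,.065],YAW)"
```

```text
[0.3922, -0.3369, 0.0276] [386. 344.]
[0.5456, -0.248, 0.0304] [314. 181.]
at 9.95 [ 0.5083 -0.2574  0.2452] open 0.0933 F [ 0.1 -0.2 -0.3] -> shift [ 0.0378 -0.0025  0.1804] turn [-0.005  -0.0037 -0.0029]
```

View pics/w6.png

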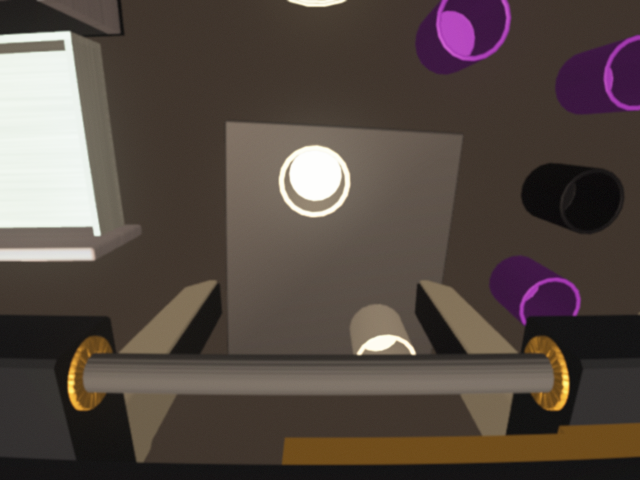

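Emit:
jog_arm(
  steps=[
    [0,0.037,-0.003,0.04,-0.005,-0.004,-0.003],
    [0,0.037,-0.003,0.09,-0.005,-0.004,-0.003],
    [0,0.037,-0.003,0.14,-0.005,-0.004,-0.003],
    [0,0.037,-0.003,0.179,-0.005,-0.004,-0.003],
    [0,0.037,-0.003,0.179,-0.005,-0.004,-0.003],
  ],
)

```text
t: 10.58
tool_pos: [0.5418, -0.2452, 0.0615]
orientation: [-3.129, -0.21, 0.013]
force: [0.1, -0.5, 0.2]
opening: 0.0929
```

Emit:
jog_arm(
  steps=[
    [1,0.001,0,-0.001,0,0,0],
    [1,0.001,0,-0.001,0,0,0],
    [1,0.001,0,-0.001,0,0,0],
    [1,0.001,0,-0.001,0,0,0],
  ],
  force=20,
)

```text
t: 11.08
tool_pos: [0.5437, -0.2459, 0.0641]
orientation: [-3.131, -0.21, 0.009]
force: [-0.3, -1.3, 4.9]
opening: 0.0602
```

Emit:
jog_arm(
  steps=[
    [1,0,0,-0.03,0,0,0],
    [1,0,0,-0.07,0,0,0],
    [1,0,0,-0.11,0,0,0],
    [1,0,0,-0.145,0,0,0],
    [1,0,0,-0.145,0,0,0],
  ],
)

```text
t: 11.7
tool_pos: [0.5464, -0.2473, 0.2128]
orientation: [-3.135, -0.21, 0.001]
force: [-0.7, -0.5, -2.2]
opening: 0.0606
```

```bash
python3 -c "
from h import *
go(L(-.105,.014,.21),YAW)"
```

```text
at 11.7 [ 0.5464 -0.2473  0.2128] open 0.0606 F [-0.7 -0.5 -2.2] -> shift [ 0.0278 -0.364   0.0028] turn [-0.      0.0003  0.0013]
```

Emit:
jog_arm(
  steps=[
    [1,0,-0.05,0,0,0,0],
    [1,0.005,-0.11,0,0,0,0],
    [1,0.01,-0.17,0,0,0,0],
    [1,0.015,-0.23,0,0,0,0],
    [1,0.02,-0.29,0,0,0,0],
  ],
)

```text
t: 12.32
tool_pos: [0.526, 0.0446, 0.2105]
orientation: [-3.134, -0.209, 0.005]
force: [0.5, -0.0, -1.9]
opening: 0.0603
```

Emit:
jog_arm(
  steps=[
    [1,0.007,-0.05,0,0,0,0],
    [1,0.007,-0.074,0,0,0,0],
    [1,0.007,-0.074,0,0,0,0],
  ],
)

```text
t: 12.7
tool_pos: [0.5217, 0.1204, 0.2083]
orientation: [-3.134, -0.214, 0.01]
force: [0.6, -0.4, -2.3]
opening: 0.0604
```

```bash
python3 -c "
from h import *
look('w7',.088)
go(L(-.105,.014,.0755),YAW)"
```

```text
at 12.75 [0.522  0.1192 0.2086] open 0.0601 F [ 0.  -0.4 -2.1] -> shift [0.0038 0.0026 0.1331] turn [-0.0005  0.006   0.0027]
```

View pics/w7.png

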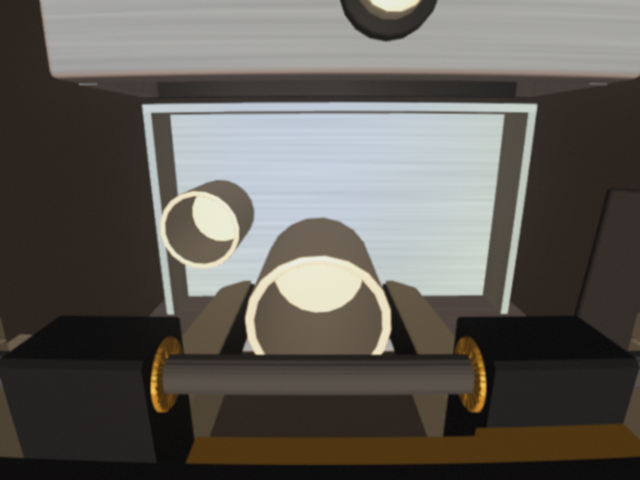

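Emit:
jog_arm(
  steps=[
    [1,0.004,0.003,0.03,0,0.005,0.002],
    [1,0.004,0.003,0.07,0,0.005,0.002],
    [1,0.004,0.003,0.1,0,0.005,0.002],
    [1,0.004,0.003,0.12,0,0.005,0.002],
    [1,0.004,0.003,0.127,0,0.005,0.002],
  ],
)

```text
t: 13.38
tool_pos: [0.5241, 0.1152, 0.0791]
orientation: [3.135, 0.207, -0.008]
force: [-0.5, -0.7, -2.1]
opening: 0.0601
```

Emit:
jog_arm(
  steps=[
    [1,0,0,0.001,0,0,0],
    [1,0,0,0.003,0,0,0],
    [1,0,0,0.004,0,0,0],
  ],
)

```text
t: 13.75
tool_pos: [0.5247, 0.1151, 0.0759]
orientation: [3.135, 0.206, -0.006]
force: [-0.2, -0.3, -2.4]
opening: 0.0604
```

Emit:
jog_arm(
  steps=[
    [1,0,0,0.0015,0,0,0],
    [1,0,0,0.0025,0,0,0],
  ],
)

```text
t: 14.0
tool_pos: [0.5254, 0.1152, 0.0741]
orientation: [3.135, 0.207, -0.003]
force: [-2.4, -1.0, 6.2]
opening: 0.0607
```

Emit:
jog_arm(
  steps=[
    [0.16,0,0,-0.001,0,0,0],
    [0.16,0,0,-0.001,0,0,0],
    [0.16,0,0,-0.001,0,0,0],
  ],
)

```text
t: 14.38
tool_pos: [0.5254, 0.1152, 0.0752]
orientation: [3.135, 0.207, -0.003]
force: [-0.4, -0.3, 0.3]
opening: 0.0778
```

Emit:
jog_arm(
  steps=[
    [0.16,0,0,-0.03,0,0,0],
    [0.16,0,0,-0.07,0,0,0],
    [0.16,0,0,-0.12,0,0,0],
    [0.16,0,0,-0.17,0,0,0],
    [0.16,0,0,-0.19,0,0,0],
  ],
)

```text
t: 15.0
tool_pos: [0.5272, 0.1155, 0.269]
orientation: [-3.135, -0.207, -0.005]
force: [0.7, 0.0, -0.5]
opening: 0.0781
```

```bash
python3 -c "
from h import *
look('w8',.088)
go([.37,-.32,.25],YAW)
b=robot.read_camera('side')['image'];crop(b,240,170,455,390,2.7,'pics/si2.png')"
```

```text
at 15.05 [0.5275 0.1155 0.2702] open 0.0783 F [0.7 0.6 2.2] -> shift [-0.2134  0.4111  0.0192] turn [ 0.     -0.0047 -0.0008]
```

View pics/si2.png

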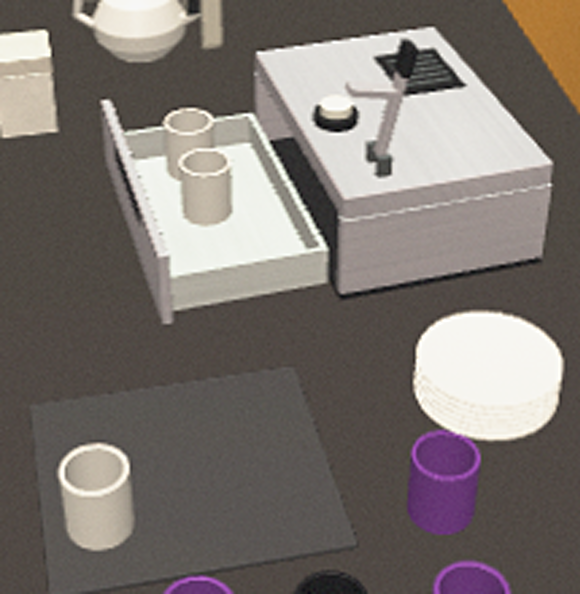

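Both cups stand in the drawer, and the last cup on the tray hasn't moved. Going for it.

Emit:
jog_arm(
  steps=[
    [0,-0.025,0.055,0.01,0,0,0],
    [0,-0.055,0.11,0.01,0,0,0],
    [0,-0.085,0.165,0.015,0,0,0],
    [0,-0.115,0.215,0.019,0,0,0],
    [0,-0.14,0.27,0.019,0,0,0],
  ],
)

```text
t: 15.72
tool_pos: [0.4215, -0.1714, 0.245]
orientation: [-3.132, -0.207, 0.002]
force: [0.8, 0.4, 0.6]
opening: 0.0927
```

Emit:
jog_arm(
  steps=[
    [0,-0.03,0.05,0,0,0,0],
    [0,-0.06,0.1,0,0,0,0],
    [0,-0.073,0.14,0,0,0,0],
    [0,-0.073,0.14,0,0,0,0],
  ],
)

```text
t: 16.23
tool_pos: [0.3656, -0.3212, 0.2416]
orientation: [-3.129, -0.201, 0.007]
force: [0.4, 0.4, -0.0]
opening: 0.0933
```

```bash
python3 -c "
from h import *
look('w9',.078)
go([.382,-.340,.065],YAW)"
```

```text
[0.3853, -0.3379, 0.0333] [343. 207.]
[0.4864, -0.055, 0.0284] [ 9. 37.]
at 16.27 [ 0.3663 -0.3198  0.2419] open 0.093 F [0.4 0.3 0. ] -> shift [0.0136 0.0232 0.1767] turn [-0.0064  0.0033 -0.0031]
```

View pics/w9.png

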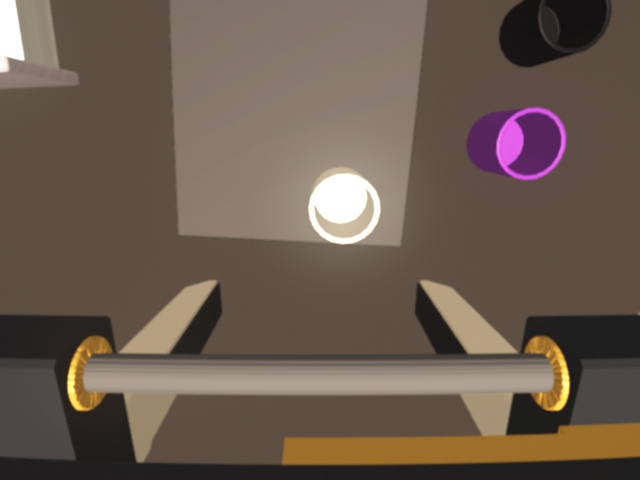

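Emit:
jog_arm(
  steps=[
    [0,0.014,0.022,0.04,-0.006,0.003,-0.003],
    [0,0.014,0.022,0.09,-0.006,0.003,-0.003],
    [0,0.014,0.022,0.14,-0.006,0.003,-0.003],
    [0,0.014,0.022,0.176,-0.006,0.003,-0.003],
    [0,0.014,0.022,0.176,-0.006,0.003,-0.003],
  ],
)

```text
t: 16.9
tool_pos: [0.3801, -0.3345, 0.0613]
orientation: [-3.127, -0.21, 0.009]
force: [0.3, 0.3, -0.0]
opening: 0.0929
```

Emit:
jog_arm(
  steps=[
    [1,0.001,0,-0.001,0,0,0],
    [1,0.001,0,-0.001,0,0,0],
    [1,0.001,0,-0.001,0,0,0],
    [1,0.001,0,-0.001,0,0,0],
  ],
  force=20,
)

```text
t: 17.4
tool_pos: [0.3818, -0.3354, 0.0636]
orientation: [-3.129, -0.21, 0.007]
force: [0.2, -0.1, 5.5]
opening: 0.0589
```

Emit:
jog_arm(
  steps=[
    [1,0,0,-0.03,0,0,0],
    [1,0,0,-0.07,0,0,0],
    [1,0,0,-0.11,0,0,0],
    [1,0,0,-0.145,0,0,0],
    [1,0,0,-0.145,0,0,0],
  ],
)

```text
t: 18.02
tool_pos: [0.3838, -0.3376, 0.2121]
orientation: [-3.134, -0.21, 0.0]
force: [-0.2, -0.3, -2.2]
opening: 0.0584
```

```bash
python3 -c "
from h import *
go(L(-.112,-.08,.21),YAW)"
```

```text
at 18.02 [ 0.3838 -0.3376  0.2121] open 0.0584 F [-0.2 -0.3 -2.2] -> shift [ 0.1938 -0.3378  0.0022] turn [-0.0006  0.0002  0.0011]
```

Emit:
jog_arm(
  steps=[
    [1,0.03,-0.04,0,0,0,0],
    [1,0.06,-0.09,0,0,0,0],
    [1,0.09,-0.14,0,0,0,0],
    [1,0.12,-0.19,0,0,0,0],
    [1,0.15,-0.24,0,0,0,0],
  ],
)

```text
t: 18.65
tool_pos: [0.5001, -0.0778, 0.2102]
orientation: [-3.133, -0.209, 0.004]
force: [0.9, 0.2, -2.4]
opening: 0.0585
```

Emit:
jog_arm(
  steps=[
    [1,0.03,-0.05,0,0,0,0],
    [1,0.042,-0.096,0,0,0,0],
    [1,0.042,-0.098,0,0,0,0],
    [1,0.042,-0.098,0,0,0,0],
  ],
)

```text
t: 19.15
tool_pos: [0.5278, 0.0248, 0.2087]
orientation: [-3.133, -0.21, 0.008]
force: [0.5, 0.0, -1.5]
opening: 0.0585
```

```bash
python3 -c "
from h import *
look('w10',.088)
go(L(-.112,-.08,.0755),YAW)"
```

```text
[0.6951, -0.1494, 0.0347] [608.  24.]
at 19.2 [0.528  0.0242 0.2091] open 0.0585 F [ 0.8  0.5 -1.5] -> shift [0.0032 0.0017 0.1336] turn [-0.0013  0.0042  0.0003]
```

View pics/w10.png

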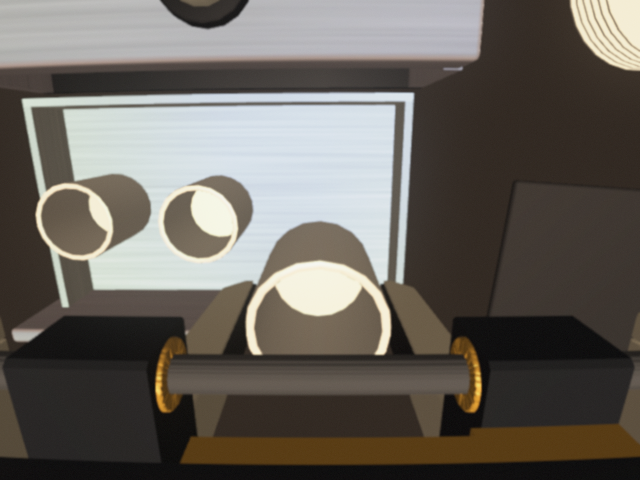

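Emit:
jog_arm(
  steps=[
    [1,0.003,0.002,0.03,0,0.004,0],
    [1,0.003,0.002,0.07,0,0.004,0],
    [1,0.003,0.002,0.1,0,0.004,0],
    [1,0.003,0.002,0.12,0,0.004,0],
    [1,0.003,0.002,0.128,0,0.004,0],
  ],
)

```text
t: 19.82
tool_pos: [0.5294, 0.0213, 0.0794]
orientation: [-3.133, -0.205, 0.005]
force: [-0.1, -0.0, -1.2]
opening: 0.0585
```

Emit:
jog_arm(
  steps=[
    [1,0,0,0.001,0,0,0],
    [1,0,0,0.003,0,0,0],
    [1,0,0,0.004,0,0,0],
  ],
)

```text
t: 20.2
tool_pos: [0.53, 0.0211, 0.0762]
orientation: [-3.134, -0.205, 0.002]
force: [-0.5, -1.0, -1.6]
opening: 0.0587
```

Emit:
jog_arm(
  steps=[
    [1,0,0,0.0015,0,0,0],
    [1,0,0,0.003,0,0,0],
  ],
)

```text
t: 20.45
tool_pos: [0.5305, 0.0212, 0.0736]
orientation: [-3.134, -0.205, 0.001]
force: [-0.2, 0.1, 9.8]
opening: 0.0585
```

Emit:
jog_arm(
  steps=[
    [0.16,0,0,-0.001,0,0,0],
    [0.16,0,0,-0.001,0,0,0],
    [0.16,0,0,-0.001,0,0,0],
  ],
)

```text
t: 20.82
tool_pos: [0.5305, 0.0212, 0.0747]
orientation: [-3.134, -0.205, 0.001]
force: [-0.3, 0.3, -0.6]
opening: 0.0773
```

Emit:
jog_arm(
  steps=[
    [0.16,0,0,-0.03,0,0,0],
    [0.16,0,0,-0.07,0,0,0],
    [0.16,0,0,-0.12,0,0,0],
    [0.16,0,0,-0.17,0,0,0],
    [0.16,0,0,-0.19,0,0,0],
  ],
)

```text
t: 21.45
tool_pos: [0.532, 0.0209, 0.2685]
orientation: [-3.134, -0.205, -0.008]
force: [-0.5, -0.6, -0.4]
opening: 0.0782
```

```bash
python3 -c "
from h import *
look('w11',.088)
go(L(-.25,.03,.25),YAW)
b=robot.read_camera('side')['image'];crop(b,240,170,455,390,2.7,'pics/si3.png')"
```

```text
at 21.5 [0.5323 0.0209 0.2697] open 0.0781 F [-0.3 -0.1  2.4] -> shift [-0.1395 -0.112   0.0189] turn [ 0.0001 -0.0061 -0.0017]
```

View pics/w11.png

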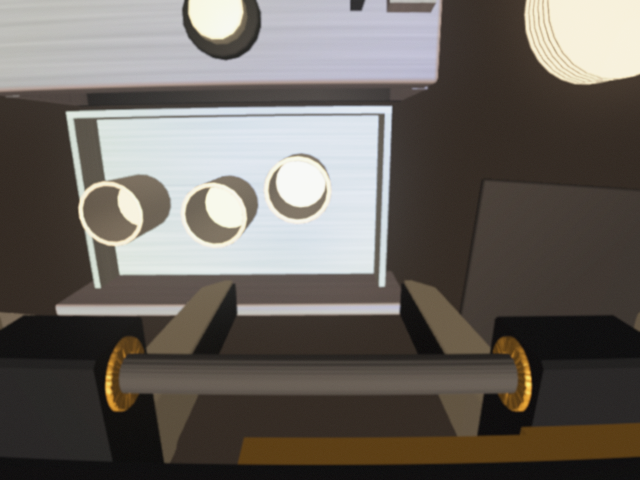

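View pics/si3.png

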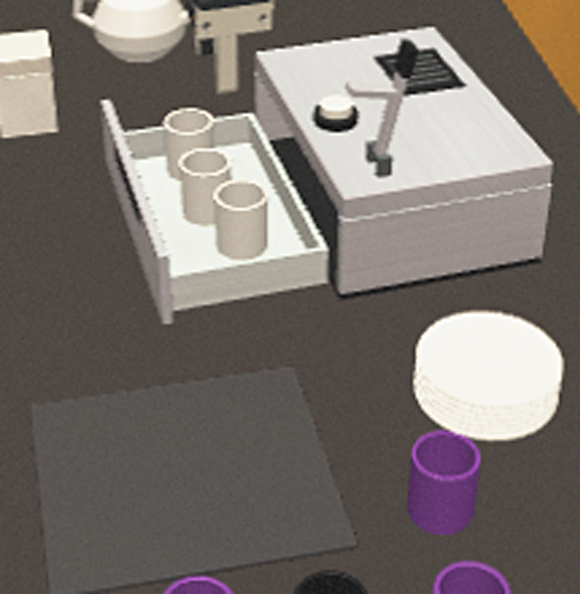

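All three cups are upright in the drawer and the tray is empty. The third one has shifted about 2 cm rearwards, but it's well inside. Next I close the jaws and tilt the tool 45° in front of the drawer.

```bash
cat >> h.py <<'E'
def tilt(a): return down(YAW)@Rn.from_rotvec([0,a,0]).as_matrix()
E
python3 -c "
from h import *
go(L(-.30,.03,.22),R=tilt(.785))
go(L(-.30,.03,.065),R=tilt(.785))"
```

```text
at 21.55 [0.5318 0.0209 0.2671] open 0.0782 F [-0.3 -0.4  0.4] -> shift [-0.1891 -0.1119  0.0464] turn [ 4.00e-04  7.81e-01 -1.70e-03]
at 21.55 [0.5318 0.0209 0.2671] open 0.0782 F [-0.3 -0.4  0.4] -> shift [-0.1897 -0.1118  0.2014] turn [ 4.00e-04  7.81e-01 -1.70e-03]
```

Emit:
jog_arm(
  steps=[
    [1,-0.045,-0.03,0,0,0.15,0],
    [1,-0.09,-0.06,0,0,0.31,0],
    [1,-0.135,-0.09,0.01,0,0.47,0],
    [1,-0.17,-0.11,0.02,0,0.63,0],
    [1,-0.189,-0.112,0.04,0,0.781,0],
  ],
)

```text
t: 22.18
tool_pos: [0.4323, 0.1538, 0.227]
orientation: [3.001, 0.173, 0.894]
force: [2.0, -1.3, -0.6]
opening: 0.0324
```

```bash
python3 -c "
from h import *
print(robot.read_state()['q'])
go(L(-.28,.03,.065),R=tilt(.785))"
```

```text
[ 0.36540726 -0.8889649   2.38374559 -0.19276864  1.0992257   1.86078068]
at 22.18 [0.4323 0.1538 0.227 ] open 0.0324 F [ 2.  -1.3 -0.6] -> shift [-0.1616  0.0292  0.0894] turn [0.0464 0.2081 0.0009]
```

```bash
python3 -c "
from h import *
go(L(-.235,.03,.22),R=tilt(.1))"
```

```text
at 22.18 [0.4323 0.1538 0.227 ] open 0.0324 F [ 2.  -1.3 -0.6] -> shift [-0.0393  0.0336 -0.0158] turn [ 0.0444 -0.4768 -0.0148]
```

Emit:
jog_arm(
  steps=[
    [1,0.01,0.005,-0.02,0.015,-0.16,-0.005],
    [1,0.0,0.015,-0.02,0.03,-0.32,-0.01],
    [1,-0.015,0.025,-0.016,0.044,-0.476,-0.015],
    [1,-0.039,0.034,-0.016,0.044,-0.476,-0.015],
    [1,-0.039,0.034,-0.016,0.044,-0.476,-0.015],
  ],
)

```text
t: 22.8
tool_pos: [0.3926, 0.1147, 0.2159]
orientation: [-3.126, -0.206, -0.145]
force: [0.2, 0.2, 1.0]
opening: 0.0006
```

```bash
python3 -c "
from h import *
print(robot.read_state()['q'])
go(L(-.235,.03,.075),R=tilt(.1))"
```

```text
[ 0.16182451 -0.51303331  2.08439735 -0.00357711  1.47736071  1.60124877]
at 22.8 [0.3926 0.1147 0.2159] open 0.0006 F [0.2 0.2 1. ] -> shift [-0.0111 -0.001   0.1405] turn [ 0.0008  0.0071 -0.0009]
```

Emit:
jog_arm(
  steps=[
    [1,-0.006,0,0.03,0,0,0],
    [1,-0.011,0,0.07,0,0,0],
    [1,-0.011,0,0.11,0,0,0],
    [1,-0.011,0,0.14,0,0,0],
    [1,-0.011,0,0.14,0,0,0],
  ],
)

```text
t: 23.42
tool_pos: [0.3926, 0.1148, 0.0732]
orientation: [-3.127, -0.206, -0.139]
force: [-0.1, -0.4, -0.2]
opening: 0.0008
```

```bash
python3 -c "
from h import *
print(robot.read_state()['q'])
go(L(-.10,.03,.075),R=tilt(.1))"
```

```text
[ 0.16208427 -0.37462296  2.25324466 -0.00380171  1.17404049  1.60238092]
at 23.43 [0.3926 0.1148 0.0732] open 0.0008 F [-0.1 -0.4 -0.2] -> shift [ 0.1366 -0.0009  0.0104] turn [ 0.0009  0.011  -0.0006]
```

Emit:
jog_arm(
  steps=[
    [1,0.01,0,0.001,0,0,0],
    [1,0.016,0,0.001,0,0,0],
    [1,0.02,0,0.0015,0,0,0],
    [1,0.024,0,0.002,0,0,0],
    [1,0.03,0,0.002,0,0,0],
  ],
)

```text
t: 24.05
tool_pos: [0.4223, 0.1187, 0.0738]
orientation: [-3.127, -0.206, -0.138]
force: [-0.8, 0.9, 0.9]
opening: 0.0003
```

Emit:
jog_arm(
  steps=[
    [1,0.008,0,0.001,0,0,0],
    [1,0.016,0,0.001,0,0,0],
    [1,0.025,0,0.002,0,0,0],
    [1,0.034,0,0.003,0,0,0],
    [1,0.042,0,0.003,0,0,0],
  ],
)

```text
t: 24.68
tool_pos: [0.4644, 0.1243, 0.0742]
orientation: [-3.127, -0.206, -0.137]
force: [-2.6, 1.1, -2.2]
opening: 0.0004
```

```bash
python3 -c "
from h import *
print(robot.read_state()['q'])
go(L(-.012,.03,.075),R=tilt(.45))
b=robot.read_camera('side')['image'];crop(b,240,170,455,390,2.7,'pics/si4.png')"
```

```text
[ 0.15715425 -0.14297937  2.06278864 -0.00341406  1.13426234  1.59738569]
at 24.68 [0.4644 0.1243 0.0742] open 0.0004 F [-2.6  1.1 -2.2] -> shift [ 0.152  -0.0009  0.0126] turn [ 0.001   0.3624 -0.0004]
```

View pics/si4.png

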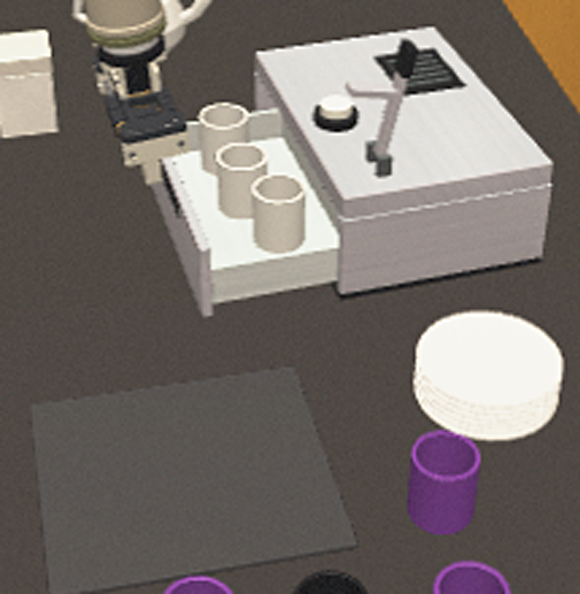

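The drawer is sliding in with the cups upright (force about 2.6 N). I'll keep pushing and tilt as it goes.

Emit:
jog_arm(
  steps=[
    [1,0.009,0,0.001,0,0.08,0],
    [1,0.018,0,0.002,0,0.16,0],
    [1,0.027,0,0.003,0,0.24,0],
    [1,0.036,0,0.003,0,0.32,0],
    [1,0.045,0,0.004,0,0.36,0],
  ],
)

```text
t: 25.35
tool_pos: [0.51, 0.1302, 0.0745]
orientation: [-3.028, -0.2, -0.694]
force: [-2.4, 0.4, -2.5]
opening: 0.0001
```

```bash
python3 -c "
from h import *
print(robot.read_state()['q'])
go(L(-.012,.03,.075),R=tilt(.45))"
```

```text
[ 0.16247584 -0.34279468  2.29685526 -0.02132346  0.73732235  1.61374216]
at 25.35 [0.51   0.1302 0.0745] open 0.0001 F [-2.4  0.4 -2.5] -> shift [ 0.0961 -0.0011  0.0459] turn [ 0.0013 -0.0005 -0.0002]
```

Emit:
jog_arm(
  steps=[
    [1,0.009,0,0.004,0,0,0],
    [1,0.018,0,0.0085,0,0,0],
    [1,0.027,0,0.013,0,0,0],
    [1,0.036,0,0.017,0,0,0],
    [1,0.045,0,0.0215,0,0,0],
  ],
)

```text
t: 25.98
tool_pos: [0.5603, 0.1369, 0.0747]
orientation: [-3.028, -0.2, -0.694]
force: [-3.0, 1.9, -0.1]
opening: 0.0007
```

Emit:
jog_arm(
  steps=[
    [1,0.009,0,0.004,0,0,0],
    [1,0.018,0,0.0085,0,0,0],
    [1,0.027,0,0.013,0,0,0],
    [1,0.033,0,0.016,0,0,0],
    [1,0.038,0,0.018,0,0,0],
  ],
)

```text
t: 26.6
tool_pos: [0.6018, 0.1424, 0.0748]
orientation: [-3.029, -0.2, -0.692]
force: [-24.8, -1.9, 16.4]
opening: 0.0007
```

```bash
python3 -c "
from h import *
go(L(-.012,.03,.075),R=tilt(.45))
b=robot.read_camera('side')['image'];crop(b,240,170,455,390,2.7,'pics/si5.png')"
```

```text
at 26.6 [0.6018 0.1424 0.0748] open 0.0007 F [-24.8  -1.9  16.4] -> shift [ 0.0126 -0.001   0.0058] turn [ 0.0013  0.001  -0.0002]
```

View pics/si5.png

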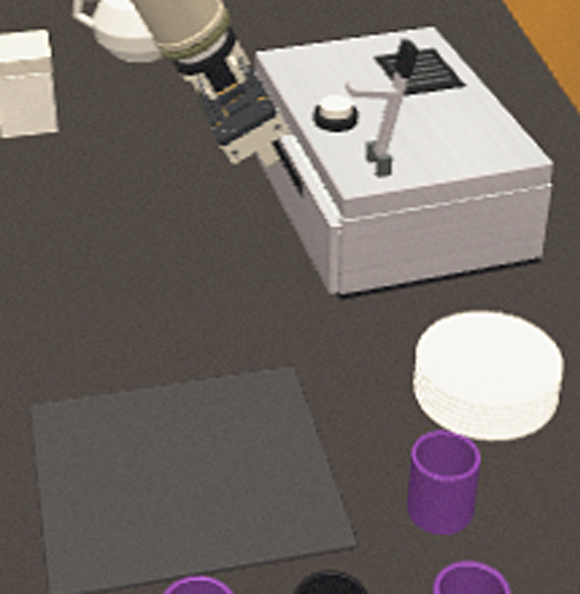

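Emit:
jog_arm(
  steps=[
    [1,-0.01,0,-0.005,0,0,0],
    [1,-0.035,0,-0.017,0,0,0],
    [1,-0.05,0,-0.05,0,-0.1,0],
    [1,-0.05,0,-0.1,0,-0.28,0],
    [1,-0.05,0,-0.15,0,-0.45,0],
  ],
)

```text
t: 27.28
tool_pos: [0.4914, 0.1278, 0.1902]
orientation: [3.133, 0.207, -0.007]
force: [1.7, -0.1, -0.8]
opening: 0.0003
```

```bash
python3 -c "
from h import *
go(L(-.10,-.03,.36),YAW)"
```

```text
at 27.27 [0.4914 0.1278 0.1902] open 0.0003 F [ 1.7 -0.1 -0.8] -> shift [ 0.0365  0.0593 -0.1699] turn [ 0.0011  0.0047 -0.0007]
```

Emit:
jog_arm(
  steps=[
    [1,0.005,0.01,-0.05,0,0.005,0],
    [1,0.015,0.03,-0.1,0,0.005,0],
    [1,0.025,0.05,-0.15,0,0.005,0],
    [1,0.036,0.059,-0.17,0,0.005,0],
    [1,0.036,0.059,-0.17,0,0.005,0],
  ],
)

```text
t: 27.9
tool_pos: [0.5368, 0.0737, 0.3623]
orientation: [3.133, 0.205, 0.008]
force: [-0.1, -0.9, -1.2]
opening: 0.0006
```

```bash
python3 -c "
from h import *
c,T=look('w12')
import pickle;pickle.dump((c,T),open('w12.pkl','wb'))
go(L(-.10,-.03,.36),YAW)"
```

```text
[0.7319, -0.0441, 0.0383] [454.  34.]
at 27.95 [0.5358 0.0742 0.3603] open 0.0005 F [-1.  -0.4 -1. ] -> shift [0.0004 0.0001 0.0003] turn [ 0.0013 -0.0018 -0.0014]
```

View pics/w12.png

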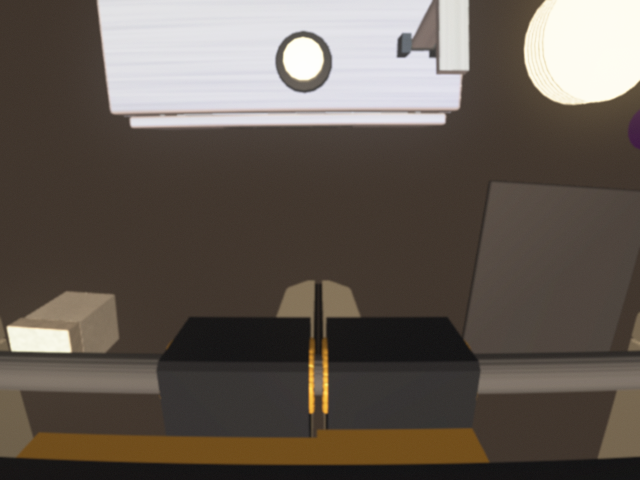

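Run:
```python
from h import *;import pickle
c,T=pickle.load(open('w12.pkl','rb'))
loc=lambda P:np.c_[(P-M)@XV,(P-M)@YV].round(4)
print("panel outer",loc(onz(c,[(131,127),(445,125)],.1,T)),"inner",loc(onz(c,[(131,117),(445,114)],.1,T)),"front edge",loc(onz(c,[(111,113),(460,109)],.135,T)))
print("lever base z.15",loc(onz(c,[(405,45),(436,50)],.15,T)))
c=robot.read_camera('side');crop(c["image"],300,170,455,290,5,"pics/si6.png")
a=robot.read_camera('scene');crop(a["image"],195,180,400,340,3.8,"pics/sc6.png")
```

```text
panel outer [[-0.0146  0.1683]
 [-0.0136 -0.1639]] inner [[-0.0045  0.1671]
 [-0.0025 -0.163 ]] front edge [[-0.0022  0.1697]
 [ 0.0002 -0.1659]]
lever base z.15 [[ 0.053  -0.1068]
 [ 0.0492 -0.1347]]
```

View pics/si6.png

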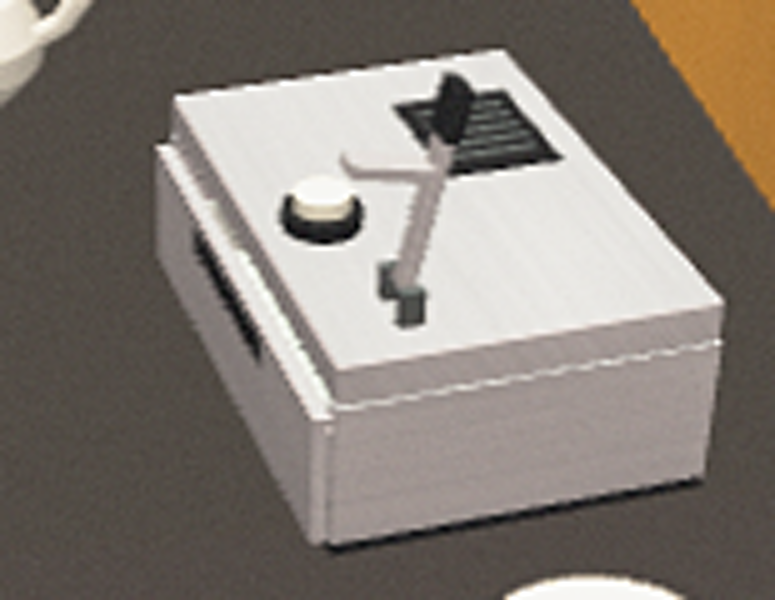

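View pics/sc6.png

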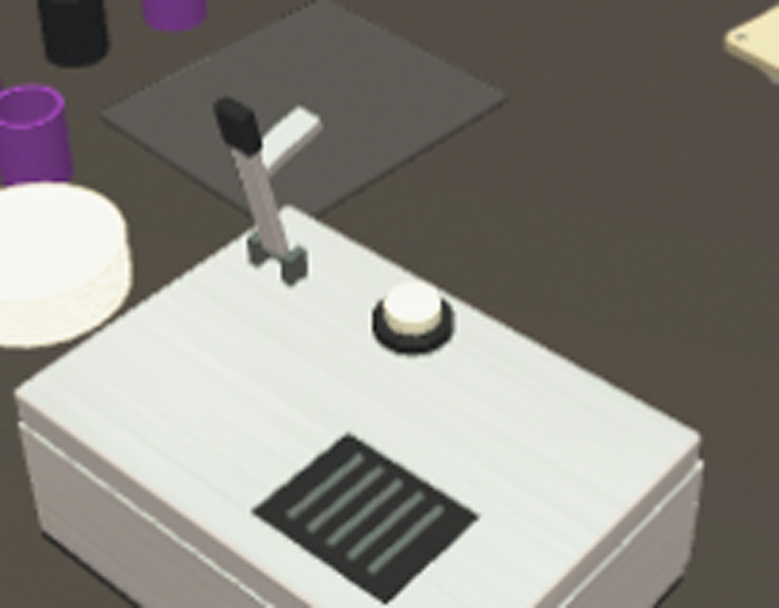

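Run:
```python
from h import *
a=robot.read_camera('scene');b=robot.read_camera('side')
for n,p,q in(("black mid",(237,125),(455,108)),("hook tip",(312,118),(348,162)),("hinge",(277,258),(403,295)),("btn",(412,300),(322,192))):
    P,e=tri(a,np.array(p)/3.8+[195,180],b,np.array(q)/5+[300,170]);d=P-M
    print(n,P.round(4),round(e,4),"local",round(d@XV,4),round(d@YV,4),P[2].round(4))
go(L(.16,-.125,.36),YAW)
```

```text
black mid [0.7293 0.0079 0.2618] 0.0069 local 0.0827 -0.1212 0.2618
hook tip [0.6691 0.0028 0.2357] 0.0065 local 0.0224 -0.1183 0.2357
hinge [0.705  0.0053 0.1429] 0.0062 local 0.0583 -0.1206 0.1429
btn [0.6766 0.1061 0.1564] 0.006 local 0.0435 -0.0169 0.1564
at 28.15 [0.5346 0.0748 0.3584] open 0.0008 F [-0.4  0.1 -0.3] -> shift [ 0.2614  0.0958 -0.0021] turn [ 0.0009  0.0022 -0.0001]
```

Drawer shut: the panel face is about 13 mm in front of the frame, which matches the 12 mm panel. The lever stands at about 1.81 rad. I'll go behind it at height.

Emit:
jog_arm(
  steps=[
    [1,0.05,0.02,-0.005,0,0,0],
    [1,0.1,0.04,-0.005,0,0,0],
    [1,0.15,0.06,-0.005,0,0,0],
    [1,0.2,0.08,-0.005,0,0,0],
    [1,0.235,0.096,-0.005,0,0,0],
  ],
)

```text
t: 28.78
tool_pos: [0.7813, 0.0106, 0.3606]
orientation: [3.134, 0.208, -0.007]
force: [0.8, 0.0, 0.3]
opening: 0.0004
```

Emit:
jog_arm(
  steps=[
    [1,0,0,0,0,0,0],
    [1,0,0,0,0,0,0],
  ],
)

```text
t: 29.02
tool_pos: [0.7808, 0.0112, 0.3589]
orientation: [3.134, 0.209, -0.011]
force: [-0.1, -0.2, -0.1]
opening: 0.0003
```

Run:
```python
from h import *
go(L(.125,-.125,.255),YAW)
print(robot.read_state()['q'])
b=robot.read_camera('side')['image'];crop(b,300,100,455,290,3,"pics/si7.png")
```

```text
at 29.02 [0.7808 0.0112 0.3589] open 0.0003 F [-0.1 -0.2 -0.1] -> shift [-0.0084  0.0003  0.104 ] turn [-0.0002  0.0072  0.0007]
[-5.07718314e-02  7.02989889e-01  5.34784118e-01 -1.15116317e-03
  1.91091703e+00  1.38642633e+00]
```

View pics/si7.png

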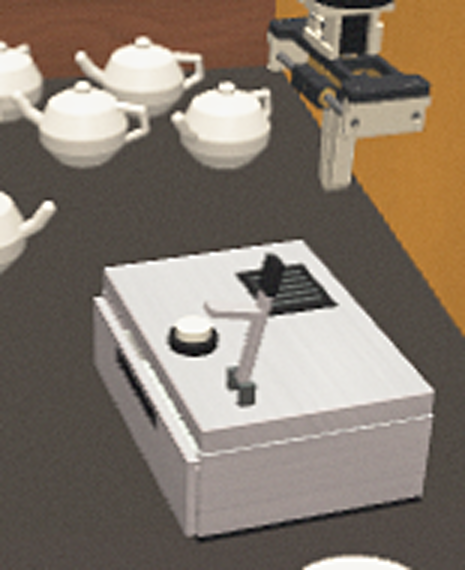

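Fingers are above and behind the lever. Down 0.104.

Emit:
jog_arm(
  steps=[
    [1,-0.003,0,0.03,0,0.007,0],
    [1,-0.003,0,0.06,0,0.007,0],
    [1,-0.003,0,0.09,0,0.007,0],
    [1,-0.003,0,0.104,0,0.007,0],
    [1,-0.003,0,0.104,0,0.007,0],
  ],
)

```text
t: 29.7
tool_pos: [0.7761, 0.0113, 0.2574]
orientation: [3.135, 0.21, 0.003]
force: [-0.6, -0.6, 0.6]
opening: 0.0002
```

Run:
```python
from h import *
go(L(-.02,-.125,.255),YAW)
b=robot.read_camera('side')['image'];crop(b,300,100,455,290,3,"pics/si8.png")
```

```text
at 29.7 [0.7761 0.0113 0.2574] open 0.0002 F [-0.6 -0.6  0.6] -> shift [-0.1496  0.0008  0.0022] turn [ 0.0001 -0.0017  0.0014]
```

View pics/si8.png

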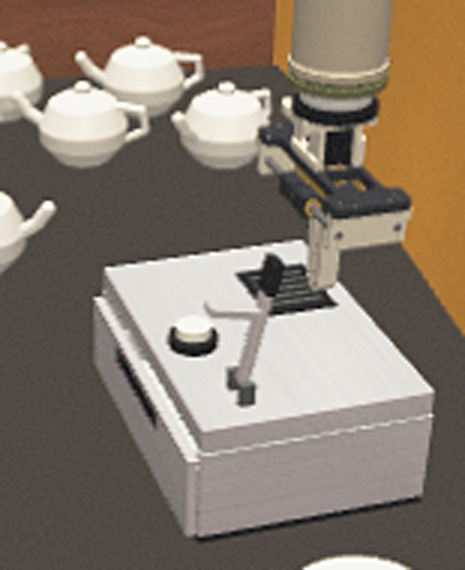

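Fingers are behind the black end. Pull toward the robot.

Emit:
jog_arm(
  steps=[
    [1,-0.015,0,0.002,0,0,0],
    [1,-0.03,0,0.002,0,0,0],
    [1,-0.045,0,0.002,0,0,0],
    [1,-0.06,0.001,0.002,0,0,0],
    [1,-0.075,0.001,0.002,0,0,0],
  ],
)

```text
t: 30.38
tool_pos: [0.7034, 0.0002, 0.2597]
orientation: [3.134, 0.21, 0.013]
force: [1.6, 0.9, 0.1]
opening: 0.001
```

Emit:
jog_arm(
  steps=[
    [1,-0.015,0,0,0,0,0],
    [1,-0.03,0,0,0,0,0],
    [1,-0.045,0,0,0,0,0],
    [1,-0.06,0,0,0,0,0],
    [1,-0.075,0,0,0,0,0],
  ],
)

```text
t: 31.0
tool_pos: [0.6298, -0.0099, 0.262]
orientation: [3.133, 0.21, 0.021]
force: [0.4, 0.7, -0.2]
opening: 0.0007
```

Run:
```python
from h import *
go(L(-.03,-.125,.30),YAW)
b=robot.read_camera('side')['image'];crop(b,300,100,455,290,3,"pics/si9.png")
```

```text
at 31.0 [ 0.6298 -0.0099  0.262 ] open 0.0007 F [ 0.4  0.7 -0.2] -> shift [-0.0112 -0.0006 -0.0381] turn [ 0.0023 -0.013   0.0015]
```

View pics/si9.png

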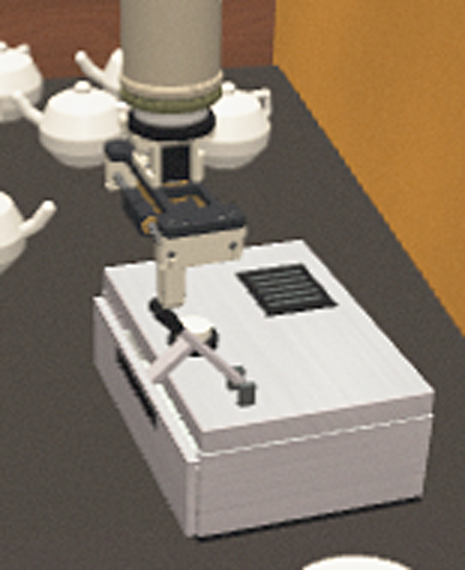

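Emit:
jog_arm(
  steps=[
    [1,0,0,-0.02,0,-0.013,0],
    [1,0,0,-0.025,0,-0.013,0],
    [1,-0.006,0,-0.025,0,-0.013,0],
    [1,-0.006,0,-0.025,0,-0.013,0],
  ],
)

```text
t: 31.55
tool_pos: [0.6219, -0.0109, 0.2865]
orientation: [3.132, 0.21, -0.002]
force: [0.2, -1.0, 0.6]
opening: 0.0007
```

Run:
```python
from h import *
go(L(-.05,-.125,.172),YAW)
```

```text
at 31.55 [ 0.6219 -0.0109  0.2865] open 0.0007 F [ 0.2 -1.   0.6] -> shift [-0.0236 -0.001   0.1145] turn [0.0022 0.0016 0.0013]
```

Emit:
jog_arm(
  steps=[
    [1,0,0,0.02,0,0,0],
    [1,-0.002,0,0.04,0,0,0],
    [1,-0.007,0,0.055,0,0,0],
    [1,-0.013,0,0.07,0,0,0],
    [1,-0.019,0,0.085,0,0,0],
  ],
)

```text
t: 32.17
tool_pos: [0.6025, -0.0137, 0.2004]
orientation: [3.132, 0.21, -0.002]
force: [0.2, 0.3, 1.2]
opening: 0.0001
```

Emit:
jog_arm(
  steps=[
    [1,-0.003,0,0.012,0,0,0],
    [1,-0.006,0,0.022,0,0,0],
    [1,-0.006,0,0.028,0,0,0],
  ],
)

```text
t: 32.55
tool_pos: [0.5962, -0.0146, 0.1718]
orientation: [3.132, 0.21, -0.003]
force: [-0.4, -0.1, 0.5]
opening: 0.0002
```

Run:
```python
from h import *
go(L(-.05,-.125,.168),YAW)
b=robot.read_camera('side')['image'];crop(b,300,100,455,290,3,"pics/si10.png")
```

```text
at 32.55 [ 0.5962 -0.0146  0.1718] open 0.0002 F [-0.4 -0.1  0.5] -> shift [ 0.0022 -0.0009  0.0038] turn [0.0021 0.0022 0.0013]
```

View pics/si10.png

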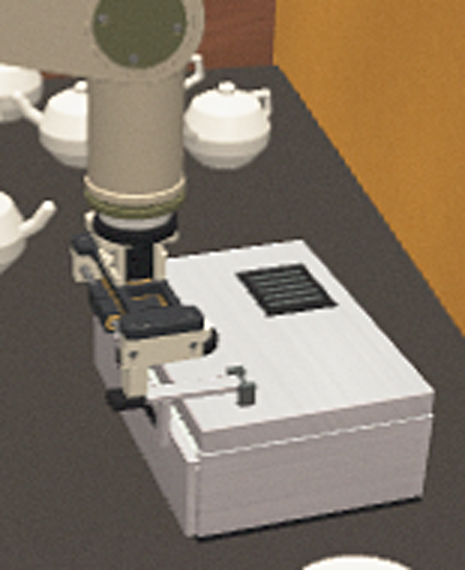

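Nearly level. Press gently to the stop, watching the force.

Emit:
jog_arm(
  steps=[
    [1,0,0,0.002,0,0,0],
    [1,0,0,0.004,0,0,0],
    [1,0,0,0.005,0,0,0],
  ],
)

```text
t: 32.98
tool_pos: [0.5964, -0.0146, 0.168]
orientation: [3.132, 0.21, -0.003]
force: [-8.0, 1.0, 13.8]
opening: 0.0006
```

Emit:
jog_arm(
  steps=[
    [1,0.001,0,0.001,0,0,0],
    [1,0.001,0,0.001,0,0,0],
  ],
)

```text
t: 33.22
tool_pos: [0.5979, -0.0145, 0.1682]
orientation: [3.132, 0.21, -0.001]
force: [-3.4, -0.0, 6.9]
opening: 0.0004
```

Emit:
jog_arm(
  steps=[
    [1,0,0,-0.01,0,0,0],
    [1,0,0,-0.04,0,0,0],
    [1,0,0,-0.08,0,0,0],
    [1,0,0,-0.13,0,0,0],
    [1,0,0,-0.13,0,0,0],
  ],
)

```text
t: 33.85
tool_pos: [0.6004, -0.0144, 0.3047]
orientation: [3.13, 0.21, 0.015]
force: [-0.2, 1.0, 1.4]
opening: 0.0005
```

Run:
```python
from h import *
go(L(.042,-.02,.22),YAW)
b=robot.read_camera('side')['image'];crop(b,300,150,455,290,4.5,"pics/si11.png")
c,T=look('w13')
```

```text
at 33.85 [ 0.6004 -0.0144  0.3047] open 0.0005 F [-0.2  1.   1.4] -> shift [ 0.0894 -0.1065  0.085 ] turn [ 0.005  -0.0092  0.0015]
```

View pics/si11.png

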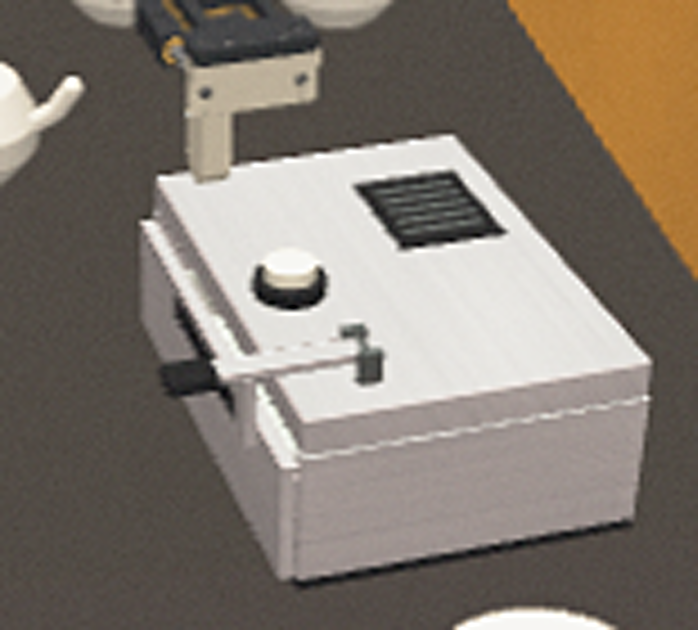

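View pics/w13.png

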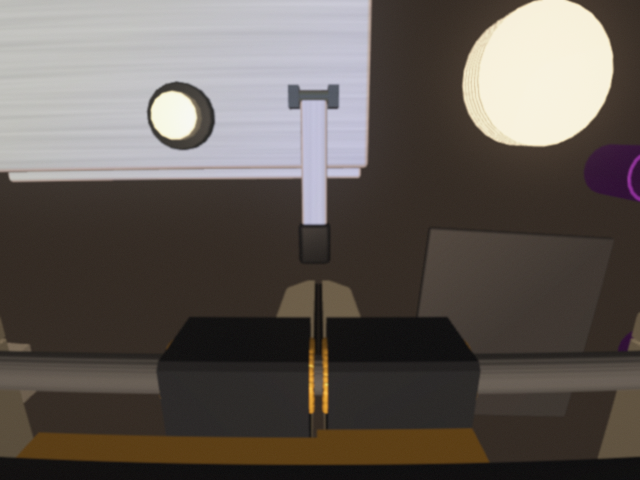

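Emit:
jog_arm(
  steps=[
    [1,0.04,-0.05,0,0.004,-0.009,0],
    [1,0.08,-0.095,0.01,0.004,-0.009,0],
    [1,0.0895,-0.1065,0.05,0.004,-0.009,0],
    [1,0.0895,-0.1065,0.085,0.004,-0.009,0],
    [1,0.0895,-0.1065,0.085,0.004,-0.009,0],
  ],
)

```text
t: 34.58
tool_pos: [0.6698, 0.1031, 0.2076]
orientation: [-3.134, -0.211, 0.028]
force: [-0.4, -0.1, 0.4]
opening: 0.0001
```

Run:
```python
from h import *
go(L(.042,-.02,.175),YAW)
b=robot.read_camera('side')['image'];crop(b,300,150,455,290,4.5,"pics/si12.png")
```

```text
at 34.58 [0.6698 0.1031 0.2076] open 0.0001 F [-0.4 -0.1  0.4] -> shift [0.0062 0.0011 0.0325] turn [-0.0014  0.018   0.002 ]
```

View pics/si12.png

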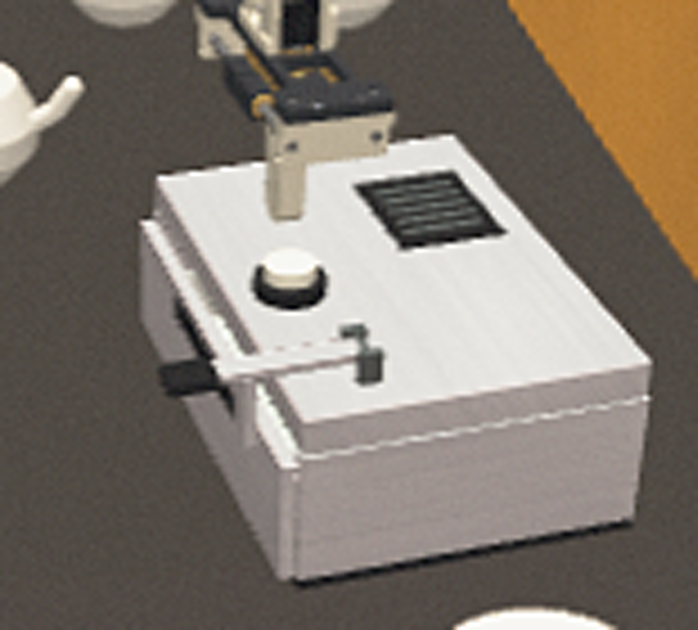

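Emit:
jog_arm(
  steps=[
    [1,0.006,0.001,0,-0.001,0.018,0],
    [1,0.006,0.001,0.015,-0.001,0.018,0],
    [1,0.006,0.001,0.025,-0.001,0.018,0],
    [1,0.006,0.001,0.03,-0.001,0.018,0],
    [1,0.006,0.001,0.03,-0.001,0.018,0],
  ],
)

```text
t: 35.25
tool_pos: [0.6766, 0.1027, 0.1803]
orientation: [-3.134, -0.21, -0.005]
force: [0.5, -0.6, -0.9]
opening: 0.0006
```

Emit:
jog_arm(
  steps=[
    [1,0,0,0.002,0,0,0],
    [1,0,0,0.004,0,0,0],
    [1,0,0,0.006,0,0,0],
  ],
)

```text
t: 35.62
tool_pos: [0.6767, 0.1027, 0.1743]
orientation: [-3.134, -0.21, -0.006]
force: [0.3, 0.6, 0.5]
opening: 0.0005
```

Emit:
jog_arm(
  steps=[
    [1,0,0,0.002,0,0,0],
    [1,0,0,0.004,0,0,0],
    [1,0,0,0.006,0,0,0],
  ],
)

```text
t: 36.0
tool_pos: [0.6768, 0.1027, 0.1686]
orientation: [-3.134, -0.21, -0.006]
force: [-2.2, 0.0, 4.2]
opening: 0.0003
```

Emit:
jog_arm(
  steps=[
    [1,0,0,0.001,0,0,0],
    [1,0,0,0.002,0,0,0],
    [1,0,0,0.003,0,0,0],
  ],
)

```text
t: 36.38
tool_pos: [0.6768, 0.1027, 0.1659]
orientation: [-3.134, -0.21, -0.007]
force: [-3.2, -0.5, 5.6]
opening: 0.0004
```

Emit:
jog_arm(
  steps=[
    [1,0,0,0.001,0,0,0],
    [1,0,0,0.002,0,0,0],
    [1,0,0,0.003,0,0,0],
  ],
)

```text
t: 36.75
tool_pos: [0.6769, 0.1027, 0.1651]
orientation: [-3.134, -0.21, -0.008]
force: [-10.6, -1.3, 18.6]
opening: 0.0007
```

Emit:
jog_arm(
  steps=[
    [1,0,0,0.001,0,0,0],
    [1,0,0,0.002,0,0,0],
  ],
)

```text
t: 37.0
tool_pos: [0.677, 0.1027, 0.1651]
orientation: [-3.134, -0.211, -0.009]
force: [-9.7, -1.1, 17.3]
opening: 0.0007
```

Emit:
jog_arm(
  steps=[
    [1,0,0,0.002,0,0,0],
    [1,0,0,0.002,0,0,0],
  ],
)

```text
t: 37.25
tool_pos: [0.677, 0.1027, 0.1652]
orientation: [-3.134, -0.211, -0.01]
force: [-9.1, -0.9, 14.8]
opening: 0.0003
```

Run:
```python
from h import *
b=robot.read_camera('side')['image'];crop(b,330,180,400,250,8,"pics/si13.png")
c=robot.read_camera('scene')['image'];crop(c,270,220,340,290,8,"pics/sc13.png")
```

```text
(no output)
```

View pics/si13.png

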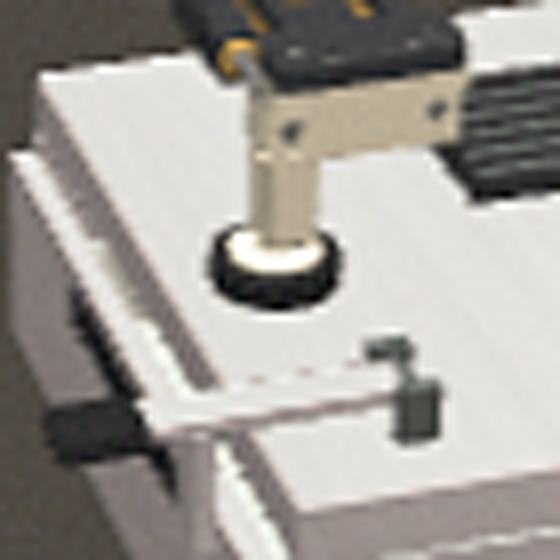

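View pics/sc13.png

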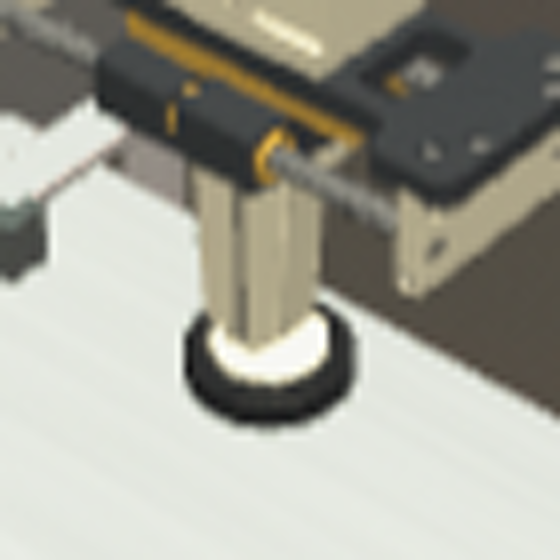

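The button is pressed level with its housing, and the fingers are only on the white. Release and retreat.

Emit:
jog_arm(
  steps=[
    [1,0,0,-0.008,0,0,0],
    [1,0,0,-0.025,0,0,0],
    [1,0,0,-0.06,0,0,0],
    [1,0,0,-0.11,0,0,0],
    [1,0,0,-0.15,0,0,0],
  ],
)

```text
t: 37.98
tool_pos: [0.6763, 0.1026, 0.3179]
orientation: [-3.134, -0.211, -0.013]
force: [-0.2, 0.3, -0.7]
opening: 0.0001
```

Emit:
jog_arm(
  steps=[
    [1,-0.05,0,0,0,0,0],
    [1,-0.1,0,0,0,0,0],
    [1,-0.13,0,0,0,0,0],
    [1,-0.13,0,0,0,0,0],
  ],
)

```text
t: 38.48
tool_pos: [0.5465, 0.0852, 0.3179]
orientation: [-3.134, -0.211, -0.016]
force: [1.2, 0.5, -0.4]
opening: 0.0003
```

Run:
```python
from h import *
s=robot.read_state();print(s['t'],s['tool_pos'],s['force'].round(1))
look('w14')
b=robot.read_camera('side')['image'];cv2.imwrite('pics/side14.png',b[:,:,::-1]);crop(b,300,150,455,290,4.5,"pics/si14.png")
c=robot.read_camera('scene')['image'];cv2.imwrite('pics/scene14.png',c[:,:,::-1])
```

```text
38.475 [0.54646923 0.08520722 0.31792786] [ 1.2  0.5 -0.4]
[0.2584, 0.3986, 0.0314] [ 42. 403.]
```

View pics/si14.png

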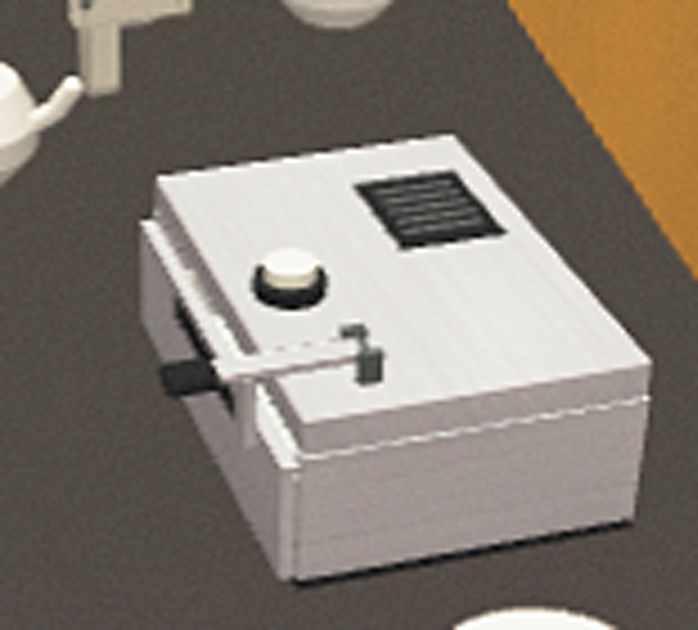

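View pics/scene14.png

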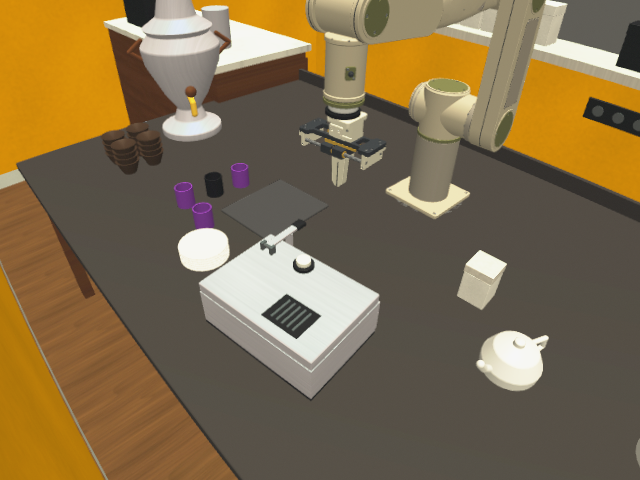

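View pics/w14.png

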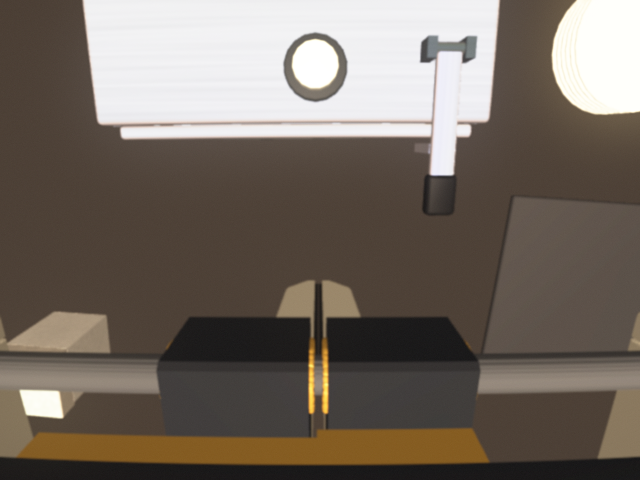

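```bash
python3 -c "
from plant import robot
print(robot.close_job())"
```

```text
the job is handed in; nothing more can be done
None
```

The job is done and handed in at about 38.5 s. I put the three white cups from the tray upright in the drawer and pushed it shut. I then folded the clamp lever down, pressed the start button fully and released it.

- **Drawer:** it stopped at about 25 N. The front panel stands about 13 mm ahead of the steriliser's front, which matches the 12 mm panel seated against it.
- **Clamp:** the lever lies level, with its upper side at about z = 0.154, and the hook sits in front of the panel.
- **Button:** it bottomed out after the spring force reached about 6 N. In the last picture it has popped back up.
- **Bystanders:** the teapot, saucers, carton and purple and black cups look unmoved in the last pictures, and nothing fell.

**Checks that disagreed or are uncertain:**
- **Camera disagreement:** my corner picks from the scene and side cameras differed by up to about 2 cm, so I used wrist-camera measurements instead.
- **Third cup:** after I released it, it stood about 2 cm further back in the drawer than where I had put it. It was still upright and well inside.
- **Cups after shutting:** I couldn't see them once the drawer was closed. They were upright at the last look, about 40 mm into the push.
- **Joint limit:** my first try at tilting the gripper to push the drawer brought joint 2 up to its limit (-0.889 against -0.89). I backed off and used less tilt.

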